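Lid the sample dishes and put them away in the bench drawer

ROBOT

A 6-joint arm with a two-finger parallel gripper is mounted at the origin on the work surface. World frame = base frame: x ahead of the robot, y to its left, z up, the work surface at z = 0. Lengths are in m, angles in degrees, forces in N, time in s.
With the tool pointing down it reaches from about 0.25 to 0.725 m from the base axis. Payload 9.7 kg.
Tool frame: the origin (TCP) lies between the finger pads; the fingertips stand bot.tcp_to_tips ahead of it and the grasp point (between the pads) lies 2 mm behind it (bot.tcp_to_tips is the distance from the TCP to the fingertips, in m); z points along the fingers, y is the line along which they close (so a half turn about z gives the same grasp; the last joint's range is limited). The gripper opens to 85 mm and grips with 20 to 120 N. Pads are 22 mm wide; open, the fingers measure 114 mm over their backs; the gripper's body (76 mm by 85 mm) begins 54 mm behind the grasp point. The pads swing forward as they close: fully open they stand 13 mm farther back than shut.
Start: joints at [73.854, 4.979, 10.078, 95.1, 0, 90], TCP at [0.153, 0.528, 0.248] pointing down, gripper open.
Joint ranges: [-179.16, 179.16], [-48.56, 103.87], [-65.8, 70.77], [-126.05, 130.52], [-82.76, 87.17], [-180, 180]. Speed limits (degrees/s): [127.2, 127.2, 147.25, 180, 180, 180].

INTERFACE

Orientations are given as [roll, pitch, yaw] about the fixed x, y, z axes, in that order (R = Rz(yaw) Ry(pitch) Rx(roll)).
In Python, from workcell import sensors, camera, camera_params, bot gives the robot as it stands.
- The arm moves only by the tool apply_moves, never from a script. Its argument "motion" is a list of rows, each an object with "jaw": the opening, from -1 (shut) to 1 (fully open); "xyz": the shift along the tool's x, y, z in mm, a list of three; "twist": the turn about the tool's z in rad. A call has 1 to 5 rows; each row is the pose to reach, as a shift and turn from the pose commanded when the call began, along the tool's axes at that moment; what a row does not reach only later rows make up. A row lasts 1/8 s, in which the tool goes at most 62.5 mm and 10.7 degrees, less where a joint would pass 70% of its speed; a pose out of reach is approached as far as the arm can. A call with a gripper value outside its range is refused whole. The fingers move at their own pace and stop on an object; "grip_force" is the grip in N (left out, the last holds). Time passes only in rows, so rows that repeat a pose let the fingers close. It gives the time, the measured TCP pose, the force, the opening and the grip force at its end, in the units of the state.
- sensors.get_obs(): the state, without advancing time (a new reading comes with each control period).
- camera(name): name is "side" or "top"; returns (picture, depth): 384x512x3 uint8, red, green, blue; 384x512 float32, m along the optical axis (not along the pixel's ray), 0 where there is no reading.
- camera_params(name): a dict with "mtx" (3x3 intrinsics, pixels), "rvec" (rotation vector, rad) and "tvec" (3), from world to camera coordinates, as OpenCV has them. Camera axes: x right, y down, z forward; pixel columns grow to the right and rows downward; lengths in m; the calibration is good to about 2 mm. A picture is of the moment at which its call begins. camera_params takes no time and is no camera call.
- bot.job_done(): hands the job in; it is judged then, once.
The state is a dict: "time": time; "q": joint angles; "qd": joint speeds; "joint_efforts": joint torques, N m; "ee_pos": TCP position; "tcp_rot": TCP orientation; "wrist_force": force on the tool from outside, world axes, zero at the start; "torque": the same for the moment, N m; "opening": finger opening in m; "grasp_force": force on a finger pad.
Only numpy, scipy, OpenCV 4.12 (cv2) and the standard library are available. Lean on these libraries where they do the work, as an engineer would, in place of code of your own. Each camera call takes 0.05 s, during which the arm holds its last target. There are 200 camera calls.

TASK

Pull the drawer of the low bench cabinet fully out to its stop, stand every dish on the bench upright on the drawer's floor, and have each one covered by a lid that is centred and seated down flat on its rim. When all of them stand covered in the open drawer, push the drawer fully home, leaving the other glassware alone; a lid left over may stay on the bench.

Things in the scene. Friction and masses are not known exactly. Their poses are not given: they have to be found in the camera images.
- cabinet_front (a point): Middle of the top front edge of the cabinet: a white painted low bench-top cabinet fixed to the bench, 300 deep (x) x 384 wide (y) x 115 mm high, which lies on the +x side of this point, its axes parallel to this point's; its front faces -x, roughly towards the robot. One wide grey-fronted drawer slides out of the front along -x.
- drawer (a joint): Drawer travel in m: 0 fully home, 0.19 pulled out to its stop. It slides stiffly (about 2 N friction) and stays where it is left; it may start up to 30 mm open.
- drawer_in (a point): Point on the drawer's floor, moving with it, axes as the cabinet's: mid width, at the drawer front's inner face. Floor 20 mm above the bench, x 0 to +246, y +-168 mm from here; drawn to the stop, it is open above up to x = +190. Side and back walls 20 mm high, drawer front 12 mm thick, its top 106 mm above the bench. Free height under the cabinet's top: 83 mm.
- drawer_handle (a point): Middle of the drawer's bar handle, moving with it: a dark horizontal round bar, 10 mm thick, 120 mm long along the cabinet's y, its axis 88 mm above the bench and 45 mm in front of the drawer front's outer face; an arm at each end, free above and below.
- dish0: Open round white porcelain dish with straight sides, outer diameter 64 mm, 40 mm high, wall 4 mm, floor 5 mm thick, about 0.12 kg; empty. Origin: centre of its underside, z up. All dishes are alike and stand on the bench; two or three are present.
- dish1: Open round white porcelain dish with straight sides, outer diameter 64 mm, 40 mm high, wall 4 mm, floor 5 mm thick, about 0.12 kg; empty. Origin: centre of its underside, z up. All dishes are alike and stand on the bench; two or three are present.
- dish2: Open round white porcelain dish with straight sides, outer diameter 64 mm, 40 mm high, wall 4 mm, floor 5 mm thick, about 0.12 kg; empty. Origin: centre of its underside, z up. All dishes are alike and stand on the bench; two or three are present.
- lid0: Porcelain lid: disc 61 mm diameter, 5 thick, a black knob (22 diameter, 22 high) on top, a 5 deep tapered plug (51 diameter, 43 at its end) below that enters a dish's 56 mm mouth. Origin: centre of the plug's underside, z up: disc 5 to 10, knob 10 to 32 mm above it; seated, it is 35 mm above the dish's origin. 0.07 kg. Starts knob up on the bench; three alike, any fits any dish, one may be spare.
- lid1: Porcelain lid: disc 61 mm diameter, 5 thick, a black knob (22 diameter, 22 high) on top, a 5 deep tapered plug (51 diameter, 43 at its end) below that enters a dish's 56 mm mouth. Origin: centre of the plug's underside, z up: disc 5 to 10, knob 10 to 32 mm above it; seated, it is 35 mm above the dish's origin. 0.07 kg. Starts knob up on the bench; three alike, any fits any dish, one may be spare.
- lid2: Porcelain lid: disc 61 mm diameter, 5 thick, a black knob (22 diameter, 22 high) on top, a 5 deep tapered plug (51 diameter, 43 at its end) below that enters a dish's 56 mm mouth. Origin: centre of the plug's underside, z up: disc 5 to 10, knob 10 to 32 mm above it; seated, it is 35 mm above the dish's origin. 0.07 kg. Starts knob up on the bench; three alike, any fits any dish, one may be spare.
- reagent: Bystander: amber glass bottle, black cap, 48 mm diameter, 95 mm high, loose; origin at the centre of its underside. Leave alone.
- beaker: Bystander: glass beaker, 68 mm rim diameter, 65 mm high, loose; origin at the centre of its underside. Leave alone.
- jar: Bystander: glass jar with white cap, 68 mm diameter, 75 mm high, loose; origin at the centre of its underside. Leave alone.
Mind the look-alikes: they are no part of the job. What is shaped like the lid2 but purple or red is not meant.

How it is judged (in metres and radians):
On the way, in this order (a step that is already met when the one before it is completed fails the run):
1. the drawer is pulled out to its stop (over 183 mm) (value of joint drawer above 0.183 m), for 0.2 s.
2. with the drawer out (over 150 mm), every dish stands upright on the drawer floor with a lid centred and seated on it (value of joint drawer above 0.15 m and x of dish0 in the frame of drawer_in between 0.03 and 0.22 m and y of dish0 in the frame of drawer_in between -0.14 and 0.14 m and z of dish0 in the frame of drawer_in between -0.006 and 0.006 m and angle between each of dish0, dish1, dish2's own z axis and vertical below 0.08 rad and ((horizontal distance between lid0 and dish0 below 0.0045 m and z of lid0 in the frame of dish0 between 0.031 and 0.0385 m and angle between the z axis of lid0 and the z axis of dish0, either way round below 0.06 rad) or (horizontal distance between lid1 and dish0 below 0.0045 m and z of lid1 in the frame of dish0 between 0.031 and 0.0385 m and angle between the z axis of lid1 and the z axis of dish0, either way round below 0.06 rad) or (horizontal distance between lid2 and dish0 below 0.0045 m and z of lid2 in the frame of dish0 between 0.031 and 0.0385 m and angle between the z axis of lid2 and the z axis of dish0, either way round below 0.06 rad)) and linear speed of each of dish0, dish1, dish2 below 0.02 m/s and x of dish1 in the frame of drawer_in between 0.03 and 0.22 m and y of dish1 in the frame of drawer_in between -0.14 and 0.14 m and z of dish1 in the frame of drawer_in between -0.006 and 0.006 m and ((horizontal distance between lid0 and dish1 below 0.0045 m and z of lid0 in the frame of dish1 between 0.031 and 0.0385 m and angle between the z axis of lid0 and the z axis of dish1, either way round below 0.06 rad) or (horizontal distance between lid1 and dish1 below 0.0045 m and z of lid1 in the frame of dish1 between 0.031 and 0.0385 m and angle between the z axis of lid1 and the z axis of dish1, either way round below 0.06 rad) or (horizontal distance between lid2 and dish1 below 0.0045 m and z of lid2 in the frame of dish1 between 0.031 and 0.0385 m and angle between the z axis of lid2 and the z axis of dish1, either way round below 0.06 rad)) and x of dish2 in the frame of drawer_in between 0.03 and 0.22 m and y of dish2 in the frame of drawer_in between -0.14 and 0.14 m and z of dish2 in the frame of drawer_in between -0.006 and 0.006 m and ((horizontal distance between lid0 and dish2 below 0.0045 m and z of lid0 in the frame of dish2 between 0.031 and 0.0385 m and angle between the z axis of lid0 and the z axis of dish2, either way round below 0.06 rad) or (horizontal distance between lid1 and dish2 below 0.0045 m and z of lid1 in the frame of dish2 between 0.031 and 0.0385 m and angle between the z axis of lid1 and the z axis of dish2, either way round below 0.06 rad) or (horizontal distance between lid2 and dish2 below 0.0045 m and z of lid2 in the frame of dish2 between 0.031 and 0.0385 m and angle between the z axis of lid2 and the z axis of dish2, either way round below 0.06 rad))), for 0.2 s.
At the end, for the whole second after the job is handed in: Drawer home within 7 mm; every dish present at rest, upright (0.08 rad) on the drawer floor, its centre 30 to 220 mm (x) and within 140 mm (y) of drawer_in, with a lid centred within 4.5 mm, seated (origin 31 to 38.5 mm above the dish's) and parallel within 0.06 rad (value of joint drawer below 0.007 m and x of dish0 in the frame of drawer_in between 0.03 and 0.22 m and y of dish0 in the frame of drawer_in between -0.14 and 0.14 m and z of dish0 in the frame of drawer_in between -0.006 and 0.006 m and angle between each of dish0, dish1, dish2's own z axis and vertical below 0.08 rad and ((horizontal distance between lid0 and dish0 below 0.0045 m and z of lid0 in the frame of dish0 between 0.031 and 0.0385 m and angle between the z axis of lid0 and the z axis of dish0, either way round below 0.06 rad) or (horizontal distance between lid1 and dish0 below 0.0045 m and z of lid1 in the frame of dish0 between 0.031 and 0.0385 m and angle between the z axis of lid1 and the z axis of dish0, either way round below 0.06 rad) or (horizontal distance between lid2 and dish0 below 0.0045 m and z of lid2 in the frame of dish0 between 0.031 and 0.0385 m and angle between the z axis of lid2 and the z axis of dish0, either way round below 0.06 rad)) and linear speed of each of dish0, dish1, dish2 below 0.02 m/s and x of dish1 in the frame of drawer_in between 0.03 and 0.22 m and y of dish1 in the frame of drawer_in between -0.14 and 0.14 m and z of dish1 in the frame of drawer_in between -0.006 and 0.006 m and ((horizontal distance between lid0 and dish1 below 0.0045 m and z of lid0 in the frame of dish1 between 0.031 and 0.0385 m and angle between the z axis of lid0 and the z axis of dish1, either way round below 0.06 rad) or (horizontal distance between lid1 and dish1 below 0.0045 m and z of lid1 in the frame of dish1 between 0.031 and 0.0385 m and angle between the z axis of lid1 and the z axis of dish1, either way round below 0.06 rad) or (horizontal distance between lid2 and dish1 below 0.0045 m and z of lid2 in the frame of dish1 between 0.031 and 0.0385 m and angle between the z axis of lid2 and the z axis of dish1, either way round below 0.06 rad)) and x of dish2 in the frame of drawer_in between 0.03 and 0.22 m and y of dish2 in the frame of drawer_in between -0.14 and 0.14 m and z of dish2 in the frame of drawer_in between -0.006 and 0.006 m and ((horizontal distance between lid0 and dish2 below 0.0045 m and z of lid0 in the frame of dish2 between 0.031 and 0.0385 m and angle between the z axis of lid0 and the z axis of dish2, either way round below 0.06 rad) or (horizontal distance between lid1 and dish2 below 0.0045 m and z of lid1 in the frame of dish2 between 0.031 and 0.0385 m and angle between the z axis of lid1 and the z axis of dish2, either way round below 0.06 rad) or (horizontal distance between lid2 and dish2 below 0.0045 m and z of lid2 in the frame of dish2 between 0.031 and 0.0385 m and angle between the z axis of lid2 and the z axis of dish2, either way round below 0.06 rad))); the robot touches nothing.
It fails at once if the reagent is shifted by more than 40 mm (distance of reagent from where it was at the start of the episode above 0.04 m).
It fails at once if the beaker is shifted by more than 40 mm (distance of beaker from where it was at the start of the episode above 0.04 m).
It fails at once if the jar is shifted by more than 40 mm (distance of jar from where it was at the start of the episode above 0.04 m).
Of dish0, dish1, dish2 only 2 to 3 are there at a start; the rules pass over those that are not, and their reading is None.
At some moment in a run one of dish0, dish1, dish2 may be knocked a few centimetres aside while the robot is not near it.
Once in a run the grip may slacken for a moment while it holds something.
It also fails if it takes over 210 s, if anything falls off the work surface, if the arm or the gripper's body presses on something with over 40 N, if the wrist force passes 120 N, or if a joint passes its speed limit or range.

## Working session

There is one attempt and no reset: what is moved stays moved. The work goes in short steps, Python scripts to look and compute and a tool call to move; the robot and the scene stay as the last step left them, time stands still between calls to the robot, and variables do not carry over. Pictures are saved under pics/ and viewed, at most 14 in all, crops included, and the job is handed in when it is done.

Besides the shell and the picture viewer there is one more tool, called after "Emit:" as name([rows], argument=value, ...), one row to a line, values as JSON. apply_moves: Moves the arm, as the interface text tells. Its arguments: {"type":"object","properties":{"motion":{"type":"array","items":{"type":"object","properties":{"jaw":{"type":"number"},"xyz":{"type":"array","items":{"type":"number"}},"twist":{"type":"number"}}}},"grip_force":{"type":"number"}},"required":["motion"]}

```bash
ls; mkdir -p pics
cat > h.py <<'E'
import numpy as np, cv2
from workcell import sensors, camera, camera_params, bot
def cam(n):
    p=camera_params(n); R=cv2.Rodrigues(np.array(p["rvec"],float))[0]
    return np.array(p["mtx"],float),R,np.array(p["tvec"],float).reshape(3)
def ray(n,uv,z):
    K,R,t=cam(n); d=R.T@np.linalg.solve(K,[uv[0],uv[1],1]); c=-R.T@t
    return c+d*(z-c[2])/d[2]
def cloud(n,dep):
    K,R,t=cam(n); v,u=np.mgrid[:dep.shape[0],:dep.shape[1]]
    P=np.linalg.solve(K,np.stack([u*dep,v*dep,dep]).reshape(3,-1))
    return (R.T@(P-t[:,None])).T.reshape(*dep.shape,3)
def save(n,f):
    p,d=camera(n); cv2.imwrite("pics/"+f,p[:,:,::-1]); return p,d
E
python3 - <<'E'
from h import *
for n in("side","top"):
    p,d=save(n,n+"0.png"); np.savez(n+"0.npz",p=p,d=d)
    K,R,t=cam(n); print(n,K[0],-R.T@t,R[2], (d>0).mean())
print(sensors.get_obs(),bot.tcp_to_tips)
E
```

```text
pics
side [428.84006882   0.         248.93964596] [ 0.04570617 -1.19572219  0.84332536] [ 0.33384455  0.79990676 -0.49869529] 0.9962412516276041
top [427.00251563   0.         253.07082558] [0.38340438 0.02779757 1.4553789 ] [ 0.12240238 -0.00864574 -0.9924429 ] 0.9959971110026041
{'time': 0.1, 'q': array([7.38526267e+01, 5.00815142e+00, 1.00367847e+01, 9.51012467e+01,
       2.18727003e-04, 8.99996943e+01]), 'qd': array([ 0.03796641, -0.11891024,  0.15065414,  0.06940222,  0.13917455,
       -0.03589344]), 'joint_efforts': array([-1.80995071e-04, -5.21562016e+01,  4.65654159e+01,  1.59784919e-02,
        5.65496578e-05,  8.24525983e-06]), 'ee_pos': array([0.15290054, 0.52810081, 0.24763224]), 'tcp_rot': array([-1.79927387e+02, -2.19114259e-04,  1.63852932e+02]), 'wrist_force': array([-0.02341266, -0.29245314, -0.00589442]), 'torque': array([-0.06720511, -0.02944414, -0.01848103]), 'grasp_force': 0.0, 'opening': 0.08518126666440476} 0.017
```

View pics/top0.png

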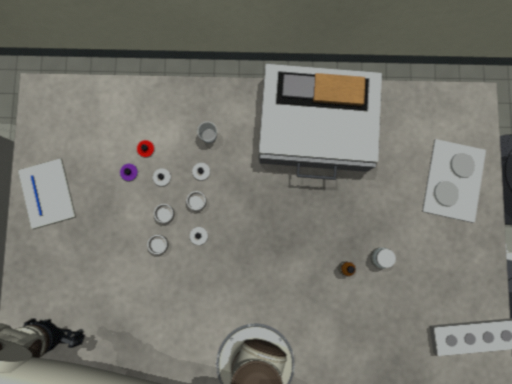

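View pics/side0.png

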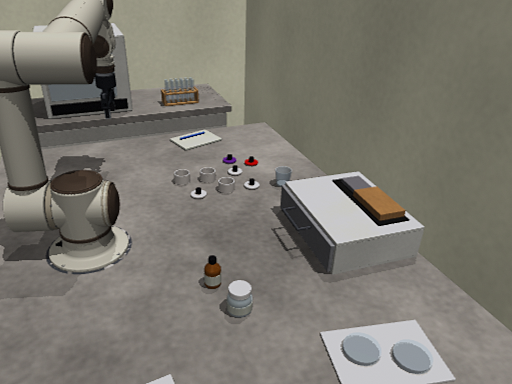

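The top view shows three dishes at (164,214), (158,245) and (197,202). White lids are at (162,177), (201,171) and (199,236). The purple and red look-alikes are at (129,172) and (146,149), the beaker is at (207,132), and the handle bar is near (313,187). The side view agrees.

```bash
cat >> h.py <<'E'
def blobs(p,d,lo=(85,125),hi=(255,290)):
    """white dishes/lids in the top picture -> list of kind, xy"""
    P=cloud("top",d); hsv=cv2.cvtColor(p,cv2.COLOR_RGB2HSV)
    m=((hsv[...,2]>165)&(hsv[...,1]<60)).astype(np.uint8)
    out=[]
    cs,_=cv2.findContours(m,cv2.RETR_EXTERNAL,cv2.CHAIN_APPROX_NONE)
    for c in cs:
        a=cv2.contourArea(c); u,v=c[:,0].mean(0)
        if not(lo[0]<u<hi[0] and lo[1]<v<hi[1]) or not 90<a<450: continue
        (eu,ev),ax,_=cv2.fitEllipse(c)
        mk=np.zeros(m.shape,np.uint8); cv2.drawContours(mk,[c],-1,1,-1)
        dark=(mk>0)&(p.max(2)<70)
        z=P[...,2][mk>0]
        kind="lid" if dark.sum()>4 else "dish"
        h=.04 if kind=="dish" else .010
        out.append((kind,np.round((eu,ev),1),np.round(ax,1),a,ray("top",(eu,ev),h)[:2].round(4),np.percentile(z,[50,95]).round(3)))
    return out
E
python3 - <<'E'
from h import *
f=np.load("top0.npz"); p,d=f["p"],f["d"]
for b in blobs(p,d): print(*b)
P=cloud("top",d); Z=P[...,2]
m=(np.abs(Z-.115)<.012)
n,l,s,c=cv2.connectedComponentsWithStats(m.astype(np.uint8)); k=1+s[1:,4].argmax(); print(s[k],np.median(Z[l==k]))
pts=P[l==k][:,:2].astype(np.float32); r=cv2.minAreaRect(pts); print(r, cv2.boxPoints(r).round(4).tolist())
# handle
sub=P[165:200,270:350]; hm=(sub[...,2]>.06)
sel=sub[hm]; print(len(sel))
q=sel[(sel[:,2]<.1)]; print(q[:, :].min(0),q.max(0))
print(np.round(Z[150:192:2,312],3), np.round(P[150:192:2,312,0],3))
# bench level check, fixed things
print(np.median(Z[250:300,250:320]))
cv2.imwrite("pics/c0.png",cv2.resize(np.hstack([p[120:260,110:220],p[90:200,250:390][:,:110] if 0 else p[60:200,255:390]]),None,fx=3,fy=3,interpolation=cv2.INTER_NEAREST)[:,:,::-1])
E
```

```text
dish [157.8 245.3] [10.5 12.3] 99.5 [0.3783 0.3252] [0.003 0.008]
lid [198.2 235.4] [14.8 15.3] 176.5 [0.4134 0.1976] [0.009 0.031]
dish [164.1 214.6] [10.5 11.6] 92.5 [0.4795 0.3089] [0.003 0.009]
dish [196.  202.4] [10.8 11.7] 94.5 [0.5218 0.2048] [0.002 0.006]
lid [161.2 176.4] [14.4 14.9] 165.5 [0.6118 0.3301] [0.008 0.029]
lid [200.7 170.8] [14.1 14.9] 162.5 [0.6338 0.1959] [0.008 0.032]
[ 260   64  122   98 8480] 0.11211646121179591
((0.8179581165313721, -0.20191635191440582), (0.3847571909427643, 0.3025149405002594), 86.51680755615234) [[0.6553000211715698, -0.3847000002861023], [0.9571999907493591, -0.40310001373291016], [0.9805999994277954, -0.019099999219179153], [0.6786999702453613, -0.000699999975040555]]
231
[ 0.60047663 -0.30186327  0.06035462] [ 0.65196589 -0.1253542   0.09490798]
[ 0.109  0.113  0.113  0.113  0.097  0.102  0.096  0.062  0.025  0.003
 -0.001 -0.009 -0.003  0.091 -0.002  0.004 -0.001  0.001  0.004 -0.002
 -0.01 ] [0.691 0.683 0.677 0.67  0.667 0.66  0.654 0.654 0.655 0.652 0.645 0.64
 0.632 0.609 0.617 0.61  0.603 0.596 0.589 0.583 0.577]
-0.0026445069825840905
```

View pics/c0.png

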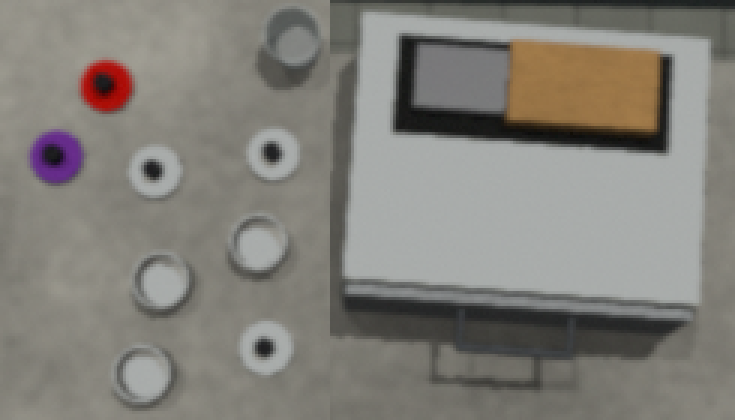

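```bash
cat >> h.py <<'E'
def dishes(p,d,roi=(85,125,255,290)):
    P=cloud("top",d); Z=P[...,2]; m=((Z>.022)&(Z<.06)&(p.min(2)>70)).astype(np.uint8)
    x0,y0,x1,y1=roi; k=np.zeros_like(m); k[y0:y1,x0:x1]=m[y0:y1,x0:x1]
    k=cv2.morphologyEx(k,cv2.MORPH_CLOSE,np.ones((3,3),np.uint8))
    out=[]
    for c in cv2.findContours(k,cv2.RETR_EXTERNAL,cv2.CHAIN_APPROX_NONE)[0]:
        if len(c)<25: continue
        (u,v),ax,_=cv2.fitEllipse(c); out.append((np.round((u,v),1),np.round(ax,1),ray("top",(u,v),.04)[:2].round(4)))
    return out
def go(x,y,z,yaw):
    o=sensors.get_obs(); e=np.array(o["ee_pos"]); w=np.radians(o["tcp_rot"][2]); D=np.array([x,y,z])-e
    X=np.array([np.cos(w),np.sin(w),0]); Y=np.array([np.sin(w),-np.cos(w),0])
    t=np.degrees(w)-yaw; t=(t+180)%360-180
    print("shift",(np.array([D@X,D@Y,-D[2]])*1000).round(1),"twist",round(np.radians(t),3),"len",round(np.linalg.norm(D)*1000))
E
python3 - <<'E'
from h import *
f=np.load("top0.npz"); p,d=f["p"],f["d"]
for b in dishes(p,d): print(*b)
print(p[195:210,197].min(1), p[202,180:215].min(1))
for uv in((298,176),(337,178.5)): print(ray("top",uv,.088))
for u in(300,318,335): print(u,p[150:184,u].mean(1).round().astype(int))
go(.60,-.2,.2,86.5)
E
```

```text
[157.5 244. ] [18.5 19.6] [0.3825 0.3265]
[163.6 212.8] [18.3 19.2] [0.4852 0.3108]
[196.1 200.2] [18.3 18.5] [0.5292 0.2045]
[207.5 132.8] [16.3 18.3] [0.7598 0.1734]
[124 149 166 168 169 168 168 168 167 168 169 169 169 163 142] [122 122 121 121 119 114 125 126 113 134 162 167 169 168 169 169 168 168
 169 168 169 168 164 154 139 118 100 105 111 118 121 123 121 121 123]
[ 0.60877017 -0.12906429  0.088     ]
[ 0.6028078  -0.25584382  0.088     ]
300 [170 170 170 170 167 147 104 100 125 132 122  77  44  41  40  43  46  55
  59  58  58  60  57  59  62  68  66  84 104 109 108 108 107 106]
318 [169 169 170 170 170 170 156 107  97 129 139 130  88  50  41  40  41  44
  56  60  62  61  60  61  59  58  65  63  69  97 105 107 108 110]
335 [170 170 171 171 171 170 170 158 120  94 114 131 132 111  69  47  55  60
  59  62  65  63  62  62  63  63  60  62  67  75  97 105 106 104]
shift [-631.9 -575.    47.6] twist 1.35 len 856
```

Emit:
apply_moves([
  {"xyz": [-210, -192, 16], "jaw": -0.06},
  {"xyz": [-210, -192, 16], "jaw": -0.06},
  {"xyz": [-210, -192, 16], "jaw": -0.06},
  {"xyz": [-210, -192, 16], "jaw": -0.06},
  {"xyz": [-210, -192, 16], "jaw": -0.06},
], grip_force=60)

```text
validation failed for argument at $.mo...
```

Emit:
apply_moves([
  {"xyz": [-210, -192, 16], "jaw": -0.06},
  {"xyz": [-210, -192, 16], "jaw": -0.06},
  {"xyz": [-210, -192, 16], "jaw": -0.06},
  {"xyz": [-210, -192, 16], "jaw": -0.06},
  {"xyz": [-210, -192, 16], "jaw": -0.06},
])

```text
validation failed for argument at $.mo...
```

Emit:
apply_moves([
  {"xyz": [-210, -192, 16], "twist": 0.7, "jaw": -0.06},
  {"xyz": [-210, -192, 16], "twist": 0.7, "jaw": -0.06},
  {"xyz": [-210, -192, 16], "twist": 0.7, "jaw": -0.06},
  {"xyz": [-210, -192, 16], "twist": 0.7, "jaw": -0.06},
  {"xyz": [-210, -192, 16], "twist": 0.7, "jaw": -0.06},
])

```text
time: 0.72
ee_pos: [0.302, 0.2832, 0.2321]
tcp_rot: [-180.0, 0.0, 123.5]
wrist_force: [0.1, 0.9, 0.3]
opening: 0.0402
grasp_force: 0.0
```

Emit:
apply_moves([
  {"twist": 0.65, "jaw": -0.06},
  {"twist": 0.65, "jaw": -0.06},
  {"twist": 0.65, "jaw": -0.06},
  {"twist": 0.65, "jaw": -0.06},
  {"twist": 0.65, "jaw": -0.06},
])

```text
validation failed for argument at $.mo...
```

```bash
python3 -c "
from h import *
go(.606,-.193,.086,86.5)"
```

```text
shift [-564.9   -9.7  146.1] twist 0.646 len 584
```

Emit:
apply_moves([
  {"xyz": [-282, -5, 10], "twist": 0, "jaw": -0.06},
  {"xyz": [-282, -5, 10], "twist": 0, "jaw": -0.06},
  {"xyz": [-282, -5, 10], "twist": 0, "jaw": -0.06},
  {"xyz": [-282, -5, 10], "twist": 0, "jaw": -0.06},
  {"xyz": [-282, -5, 10], "twist": 0, "jaw": -0.06},
], grip_force=60)

```text
time: 1.35
ee_pos: [0.4546, 0.0456, 0.2217]
tcp_rot: [-180.0, -0.0, 123.6]
wrist_force: [0.9, 0.4, 0.5]
opening: 0.0401
grasp_force: 0.0
```

Emit:
apply_moves([
  {"xyz": [-283, -5, 10], "twist": 0.646, "jaw": -0.06},
  {"xyz": [-283, -5, 10], "twist": 0.646, "jaw": -0.06},
  {"xyz": [-283, -5, 10], "twist": 0.646, "jaw": -0.06},
  {"xyz": [-283, -5, 10], "twist": 0.646, "jaw": -0.06},
  {"xyz": [-283, -5, 10], "twist": 0.646, "jaw": -0.06},
])

```text
time: 1.98
ee_pos: [0.6075, -0.1926, 0.2108]
tcp_rot: [-179.9, -0.0, 86.6]
wrist_force: [-0.0, 0.4, 0.6]
opening: 0.0401
grasp_force: 0.0
```

```bash
python3 -c "
from h import *
go(.606,-.193,.086,86.5)"
```

```text
shift [ -0.5  -1.5 124.8] twist 0.001 len 125
```

Emit:
apply_moves([
  {"xyz": [0, -1, 60], "twist": 0, "jaw": -0.06},
  {"xyz": [0, -1, 105], "twist": 0, "jaw": -0.06},
  {"xyz": [0, -1, 125], "twist": 0, "jaw": -0.06},
  {"xyz": [0, -1, 125], "twist": 0, "jaw": -0.06},
])

```text
time: 2.48
ee_pos: [0.6046, -0.1895, 0.085]
tcp_rot: [-179.8, -0.1, 86.7]
wrist_force: [-0.2, 0.2, -0.0]
opening: 0.0401
grasp_force: 0.0
```

Emit:
apply_moves([
  {"xyz": [0, 0, 0], "twist": 0, "jaw": -1},
  {"xyz": [0, 0, 0], "twist": 0, "jaw": -1},
  {"xyz": [0, 0, 0], "twist": 0, "jaw": -1},
  {"xyz": [0, 0, 0], "twist": 0, "jaw": -1},
  {"xyz": [0, 0, 0], "twist": 0, "jaw": -1},
])

```text
time: 3.1
ee_pos: [0.6067, -0.19, 0.0891]
tcp_rot: [179.8, 0.0, 86.7]
wrist_force: [1.1, 0.0, 6.3]
opening: 0.0078
grasp_force: 58.8
```

Emit:
apply_moves([
  {"xyz": [0, -20, 0], "twist": 0, "jaw": -1},
  {"xyz": [0, -60, 0], "twist": 0, "jaw": -1},
  {"xyz": [0, -100, 0], "twist": 0, "jaw": -1},
  {"xyz": [0, -140, 0], "twist": 0, "jaw": -1},
  {"xyz": [0, -165, 0], "twist": 0, "jaw": -1},
])

```text
time: 3.72
ee_pos: [0.4409, -0.1799, 0.089]
tcp_rot: [179.8, -0.0, 86.8]
wrist_force: [3.0, 3.6, 8.7]
opening: 0.0077
grasp_force: 62.0
```

Emit:
apply_moves([
  {"xyz": [0, -8, 0], "twist": 0, "jaw": -1},
  {"xyz": [0, -12, 0], "twist": 0, "jaw": -1},
  {"xyz": [0, -16, 0], "twist": 0, "jaw": -1},
  {"xyz": [0, -16, 0], "twist": 0, "jaw": -1},
])

```text
time: 4.22
ee_pos: [0.4257, -0.179, 0.089]
tcp_rot: [179.8, -0.1, 86.8]
wrist_force: [-1.4, 6.7, 9.3]
opening: 0.0074
grasp_force: 62.0
```

Emit:
apply_moves([
  {"xyz": [0, -3, 0], "twist": 0, "jaw": -1},
  {"xyz": [0, -6, 0], "twist": 0, "jaw": -1},
  {"xyz": [0, -8, 0], "twist": 0, "jaw": -1},
  {"xyz": [0, -8, 0], "twist": 0, "jaw": -1},
])

```text
time: 4.72
ee_pos: [0.4225, -0.1788, 0.0891]
tcp_rot: [179.3, -0.1, 86.8]
wrist_force: [29.0, 5.4, -9.0]
opening: 0.0079
grasp_force: 60.6
```

Emit:
apply_moves([
  {"xyz": [0, -2, 0], "twist": 0, "jaw": -0.06},
  {"xyz": [0, 0, 0], "twist": 0, "jaw": -0.06},
  {"xyz": [0, 0, 0], "twist": 0, "jaw": -0.06},
  {"xyz": [0, 0, -60], "twist": 0, "jaw": -0.06},
  {"xyz": [0, 0, -110], "twist": 0, "jaw": -0.06},
])

```text
time: 5.35
ee_pos: [0.4167, -0.179, 0.1988]
tcp_rot: [-180.0, -0.0, 86.7]
wrist_force: [1.7, -1.1, -0.1]
opening: 0.0401
grasp_force: 0.0
```

Emit:
apply_moves([
  {"xyz": [195, 42, 0], "twist": -0.78, "jaw": 1},
  {"xyz": [195, 42, 0], "twist": -0.78, "jaw": 1},
  {"xyz": [195, 42, 0], "twist": -0.78, "jaw": 1},
  {"xyz": [195, 42, 0], "twist": -0.78, "jaw": 1},
  {"xyz": [195, 42, 0], "twist": -0.78, "jaw": 1},
])

```text
time: 5.98
ee_pos: [0.4701, 0.0141, 0.1971]
tcp_rot: [-180.0, -0.0, 131.6]
wrist_force: [-0.6, -0.8, 0.0]
opening: 0.0852
grasp_force: 0.0
```

Run:
```python
from h import *
p,d=save("top","t1.png"); np.savez("t1.npz",p=p,d=d)
for b in dishes(p,d): print(*b)
for b in blobs(p,d): print(*b)
go(.527,.204,.12,176.5)
```

```text
[157.4 244. ] [18.6 19.4] [0.3825 0.3267]
[163.6 212.9] [18.3 19.2] [0.485  0.3107]
[196.2 200.2] [18.3 18.5] [0.5291 0.2044]
[207.7 132.7] [16.8 18.2] [0.7599 0.1727]
lid [198.2 235.4] [13.7 14.7] 156.5 [0.4134 0.1976] [0.008 0.031]
dish [235.2 207.3] [ 6.4 75.4] 292.5 [0.5077 0.0742] [0.656 0.66 ]
lid [161.1 176.5] [13.3 14.1] 146.0 [0.6115 0.3305] [0.008 0.031]
lid [200.6 170.7] [13.3 13.9] 144.0 [0.6341 0.1962] [0.008 0.031]
shift [105.3 169.   77.2] twist -0.787 len 214
```

View pics/t1.png

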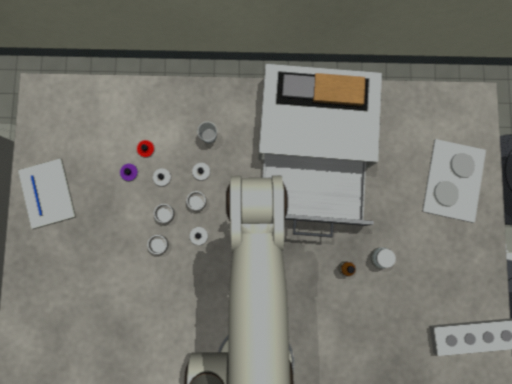

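Emit:
apply_moves([
  {"xyz": [105, 169, 77], "twist": -0.787, "jaw": 1},
  {"xyz": [105, 169, 77], "twist": -0.787, "jaw": 1},
  {"xyz": [105, 169, 77], "twist": -0.787, "jaw": 1},
  {"xyz": [105, 169, 77], "twist": -0.787, "jaw": 1},
  {"xyz": [105, 169, 77], "twist": -0.787, "jaw": 1},
], grip_force=30)

```text
time: 6.65
ee_pos: [0.5273, 0.2036, 0.119]
tcp_rot: [-179.9, -0.1, 176.5]
wrist_force: [-0.5, -0.1, -0.5]
opening: 0.0854
grasp_force: 0.0
```

Emit:
apply_moves([
  {"xyz": [0, 0, 45], "twist": 0, "jaw": 1},
  {"xyz": [0, 0, 80], "twist": 0, "jaw": 1},
  {"xyz": [0, 0, 94], "twist": 0, "jaw": 1},
  {"xyz": [0, 0, 94], "twist": 0, "jaw": 1},
])

```text
time: 7.15
ee_pos: [0.5274, 0.2026, 0.0265]
tcp_rot: [-180.0, -0.0, 176.3]
wrist_force: [0.2, 0.1, 0.3]
opening: 0.0855
grasp_force: 0.0
```

Emit:
apply_moves([
  {"xyz": [0, 0, 0], "twist": 0, "jaw": -1},
  {"xyz": [0, 0, 0], "twist": 0, "jaw": -1},
  {"xyz": [0, 0, 0], "twist": 0, "jaw": -1},
  {"xyz": [0, 0, 0], "twist": 0, "jaw": -1},
])

```text
time: 7.65
ee_pos: [0.5286, 0.2041, 0.0283]
tcp_rot: [179.9, 0.2, 176.5]
wrist_force: [1.9, -0.9, 7.8]
opening: 0.0623
grasp_force: 23.0
```

Emit:
apply_moves([
  {"xyz": [0, 0, 0], "twist": 0, "jaw": 1},
  {"xyz": [0, 0, 0], "twist": 0, "jaw": 1},
  {"xyz": [0, 0, 0], "twist": 0.18, "jaw": 1},
  {"xyz": [0, 0, 0], "twist": 0.36, "jaw": 1},
  {"xyz": [0, 0, 0], "twist": 0.54, "jaw": 1},
])

```text
time: 8.28
ee_pos: [0.5273, 0.2038, 0.0261]
tcp_rot: [-180.0, -0.0, 145.2]
wrist_force: [0.8, -0.1, 0.3]
opening: 0.0855
grasp_force: 0.0
```

Emit:
apply_moves([
  {"xyz": [0, 0, 0], "twist": 0.85, "jaw": 1},
  {"xyz": [0, 0, 0], "twist": 0.85, "jaw": 1},
  {"xyz": [0, 0, 0], "twist": 0.85, "jaw": 1},
  {"xyz": [0, 0, 0], "twist": 0.85, "jaw": 1},
  {"xyz": [0, 0, 0], "twist": 0.85, "jaw": 1},
])

```text
time: 8.9
ee_pos: [0.5273, 0.2038, 0.0262]
tcp_rot: [-180.0, 0.0, 96.6]
wrist_force: [-0.8, -0.3, 0.8]
opening: 0.0852
grasp_force: 0.0
```

Emit:
apply_moves([
  {"xyz": [0, 0, 0], "twist": 0.18, "jaw": 1},
  {"xyz": [0, 0, 0], "twist": 0.18, "jaw": -1},
  {"xyz": [0, 0, 0], "twist": 0.18, "jaw": -1},
  {"xyz": [0, 0, 0], "twist": 0.18, "jaw": -1},
  {"xyz": [0, 0, 0], "twist": 0.18, "jaw": -1},
], grip_force=50)

```text
time: 9.52
ee_pos: [0.5277, 0.2039, 0.027]
tcp_rot: [179.9, -0.0, 86.8]
wrist_force: [0.2, -0.2, 5.6]
opening: 0.0639
grasp_force: 55.3
```

```bash
cat >> h.py <<'E'
Y0=np.radians(-3.48); DI=np.array([.479,-.181])
def dr(x,y): return DI+np.array([x*np.cos(Y0)-y*np.sin(Y0),x*np.sin(Y0)+y*np.cos(Y0)])
E
python3 - <<'E'
from h import *
print(sensors.get_obs()["ee_pos"],dr(.105,-.1),dr(.105,0),dr(.105,.1))
go(.585,.06,.09,86.5)
E
```

```text
[0.52772865 0.20387755 0.02703027] [ 0.57773637 -0.28718912] [ 0.58380638 -0.18737351] [ 0.5898764  -0.08755791]
shift [-140.5   65.2  -63. ] twist 0.005 len 167
```

Emit:
apply_moves([
  {"xyz": [0, 0, -45], "twist": 0, "jaw": -1},
  {"xyz": [-45, 20, -63], "twist": 0, "jaw": -1},
  {"xyz": [-95, 42, -63], "twist": 0, "jaw": -1},
  {"xyz": [-140, 65, -63], "twist": 0, "jaw": -1},
  {"xyz": [-170, 66, -63], "twist": 0, "jaw": -1},
])

```text
time: 10.15
ee_pos: [0.5837, 0.028, 0.0888]
tcp_rot: [-180.0, 0.0, 86.7]
wrist_force: [-0.4, -0.2, -1.0]
opening: 0.0638
grasp_force: 55.8
```

Emit:
apply_moves([
  {"xyz": [-45, 2, 0], "twist": 0, "jaw": -1},
  {"xyz": [-95, 4, 0], "twist": 0, "jaw": -1},
  {"xyz": [-145, 6, 0], "twist": 0, "jaw": -1},
  {"xyz": [-195, 8, 0], "twist": 0, "jaw": -1},
  {"xyz": [-240, 10, 0], "twist": 0, "jaw": -1},
])

```text
time: 10.78
ee_pos: [0.5783, -0.2117, 0.089]
tcp_rot: [-180.0, -0.0, 86.8]
wrist_force: [0.7, -0.3, -1.3]
opening: 0.0636
grasp_force: 55.8
```

Run:
```python
from h import *
o=sensors.get_obs();print(o["ee_pos"],o["opening"],o["grasp_force"])
go(.578,-.287,.0475,86.5)
```

```text
[ 0.57828077 -0.21172549  0.08898891] 0.06356119292845022 55.82991398870945
shift [-75.2   3.9  41.5] twist 0.005 len 86
```

Emit:
apply_moves([
  {"xyz": [-40, 2, 0], "twist": 0, "jaw": -1},
  {"xyz": [-75, 4, 5], "twist": 0, "jaw": -1},
  {"xyz": [-75, 4, 25], "twist": 0, "jaw": -1},
  {"xyz": [-75, 4, 38], "twist": 0, "jaw": -1},
  {"xyz": [-75, 4, 42], "twist": 0, "jaw": -1},
])

```text
time: 11.4
ee_pos: [0.5781, -0.2841, 0.047]
tcp_rot: [-180.0, -0.0, 86.7]
wrist_force: [-2.0, 2.2, 15.1]
opening: 0.0639
grasp_force: 57.4
```

Emit:
apply_moves([
  {"xyz": [0, 0, 0], "twist": 0, "jaw": -1},
])

```text
time: 11.52
ee_pos: [0.5783, -0.284, 0.0472]
tcp_rot: [-180.0, -0.0, 86.7]
wrist_force: [-0.4, -0.2, -1.3]
opening: 0.0639
grasp_force: 55.8
```

Emit:
apply_moves([
  {"xyz": [0, 0, 1], "twist": 0, "jaw": -1},
  {"xyz": [0, 0, 1], "twist": 0, "jaw": 1},
  {"xyz": [0, 0, 1], "twist": 0, "jaw": 1},
  {"xyz": [0, 0, 0], "twist": 0, "jaw": 1},
  {"xyz": [0, 0, -50], "twist": 0, "jaw": 1},
])

```text
time: 12.15
ee_pos: [0.5762, -0.2842, 0.0936]
tcp_rot: [-179.6, -0.2, 86.6]
wrist_force: [0.6, 0.1, 1.3]
opening: 0.0852
grasp_force: 0.0
```

Emit:
apply_moves([
  {"xyz": [0, 0, -55], "twist": 0, "jaw": 0},
  {"xyz": [50, 0, -55], "twist": 0, "jaw": 0},
  {"xyz": [110, 0, -55], "twist": 0, "jaw": 0},
  {"xyz": [170, 0, -55], "twist": 0, "jaw": 0},
  {"xyz": [230, 0, -55], "twist": 0, "jaw": 0},
])

```text
time: 12.78
ee_pos: [0.5919, -0.0538, 0.1525]
tcp_rot: [180.0, 0.0, 86.5]
wrist_force: [0.3, -1.0, 0.1]
opening: 0.0427
grasp_force: 0.0
```

Emit:
apply_moves([
  {"xyz": [60, 10, 0], "twist": -0.16, "jaw": 0},
  {"xyz": [120, 20, 0], "twist": -0.32, "jaw": 0},
  {"xyz": [180, 25, 0], "twist": -0.48, "jaw": 0},
  {"xyz": [240, 30, 0], "twist": -0.64, "jaw": 0},
  {"xyz": [240, 30, 0], "twist": -0.8, "jaw": 0},
])

```text
time: 13.4
ee_pos: [0.6361, 0.1864, 0.1515]
tcp_rot: [-180.0, -0.0, 133.0]
wrist_force: [-0.3, -0.6, 0.1]
opening: 0.0427
grasp_force: 0.0
```

Run:
```python
from h import *
p,d=save("top","t2.png"); np.savez("t2.npz",p=p,d=d)
for b in dishes(p,d,(85,125,380,290)): print(*b)
for b in blobs(p,d,): print(*b)
cv2.imwrite("pics/c2.png",cv2.resize(p[130:260,140:390],None,fx=3,fy=3,interpolation=cv2.INTER_NEAREST)[:,:,::-1])
go(.633,.196,.09,176.5)
```

```text
[377.  257.2] [ 9.1 17. ] [ 0.3509 -0.3957]
[157.2 244. ] [18.7 18.8] [0.3824 0.3274]
[332.1 212.5] [ 5.1 10.1] [ 0.4956 -0.2485]
[163.5 212.8] [17.8 18.4] [0.4853 0.311 ]
[278.1 198.9] [6.5 8.2] [ 0.5383 -0.0684]
[285.3 191.6] [4.  4.2] [ 0.5632 -0.0921]
[342.9 188.6] [19.5 23.1] [ 0.5766 -0.2855]
[362.  192.2] [ 6.4 47.8] [ 0.5657 -0.3494]
[301.2 172.6] [8.2 8.6] [ 0.6284 -0.1453]
[311.6 160.7] [ 6.4 11. ] [ 0.6697 -0.1803]
[266.3 184.1] [ 9.1 69.1] [ 0.5872 -0.0284]
[209.6 133.3] [13.3 16.6] [0.7581 0.1663]
dish [156.5 136. ] [ 5.9 69.3] 243.0 [0.7452 0.3456] [0.611 0.615]
shift [10.4  5.6 61.7] twist -0.754 len 63
```

View pics/c2.png

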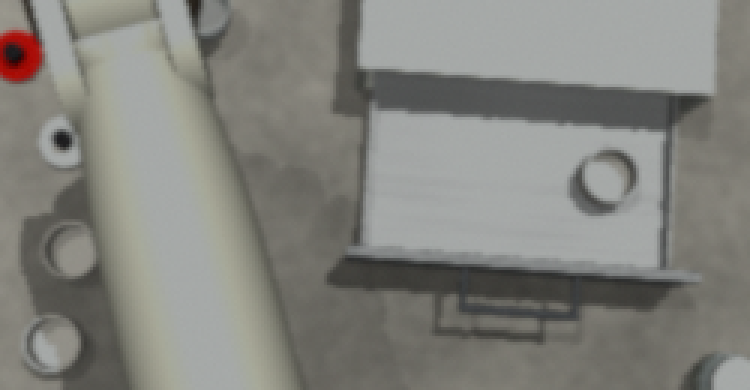

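Emit:
apply_moves([
  {"xyz": [10, 6, 30], "twist": -0.754, "jaw": 0},
  {"xyz": [10, 6, 62], "twist": -0.754, "jaw": 0},
  {"xyz": [10, 6, 62], "twist": -0.754, "jaw": 0},
  {"xyz": [10, 6, 62], "twist": -0.754, "jaw": 0},
  {"xyz": [10, 6, 62], "twist": -0.754, "jaw": 0},
], grip_force=20)

```text
time: 14.08
ee_pos: [0.6341, 0.1931, 0.0904]
tcp_rot: [-180.0, 0.0, 175.4]
wrist_force: [-0.1, 0.2, 0.2]
opening: 0.0427
grasp_force: 0.0
```

Emit:
apply_moves([
  {"xyz": [0, 0, 35], "twist": 0, "jaw": 0},
  {"xyz": [0, 0, 55], "twist": 0, "jaw": 0},
  {"xyz": [0, 0, 60], "twist": 0, "jaw": 0},
  {"xyz": [0, 0, 60], "twist": 0, "jaw": 0},
])

```text
time: 14.58
ee_pos: [0.6341, 0.1936, 0.0306]
tcp_rot: [180.0, 0.0, 175.5]
wrist_force: [-0.4, 0.0, 0.5]
opening: 0.0428
grasp_force: 0.0
```

Emit:
apply_moves([
  {"xyz": [0, 0, 0], "twist": 0, "jaw": -1},
  {"xyz": [0, 0, 0], "twist": 0, "jaw": -1},
  {"xyz": [0, 0, 0], "twist": 0, "jaw": -1},
  {"xyz": [0, 0, 0], "twist": 0, "jaw": -1},
])

```text
time: 15.08
ee_pos: [0.6347, 0.1939, 0.0317]
tcp_rot: [180.0, 0.1, 175.6]
wrist_force: [-0.1, 0.6, 6.1]
opening: 0.0212
grasp_force: 20.0
```

Knob gripped (21 mm). I'll open, turn back 90° and squeeze again.

Emit:
apply_moves([
  {"xyz": [0, 0, 0], "twist": 0, "jaw": 0},
  {"xyz": [0, 0, 0], "twist": 0, "jaw": 0},
  {"xyz": [0, 0, 0], "twist": 0.18, "jaw": 0},
  {"xyz": [0, 0, 0], "twist": 0.36, "jaw": 0},
  {"xyz": [0, 0, 0], "twist": 0.54, "jaw": 0},
])

```text
time: 15.7
ee_pos: [0.6338, 0.1936, 0.0299]
tcp_rot: [-180.0, -0.0, 144.3]
wrist_force: [-0.6, -0.7, 0.1]
opening: 0.0425
grasp_force: 0.0
```

Emit:
apply_moves([
  {"xyz": [0, 0, 0], "twist": 0.85, "jaw": 0},
  {"xyz": [0, 0, 0], "twist": 0.85, "jaw": 0},
  {"xyz": [0, 0, 0], "twist": 0.85, "jaw": 0},
  {"xyz": [0, 0, 0], "twist": 0.85, "jaw": 0},
  {"xyz": [0, 0, 0], "twist": 0.85, "jaw": 0},
])

```text
time: 16.32
ee_pos: [0.6338, 0.1936, 0.03]
tcp_rot: [-180.0, 0.0, 95.7]
wrist_force: [0.4, -0.5, 0.6]
opening: 0.0426
grasp_force: 0.0
```

Emit:
apply_moves([
  {"xyz": [0, 0, 0], "twist": 0.165, "jaw": 0},
  {"xyz": [0, 0, 0], "twist": 0.165, "jaw": -1},
  {"xyz": [0, 0, 0], "twist": 0.165, "jaw": -1},
  {"xyz": [0, 0, 0], "twist": 0.165, "jaw": -1},
  {"xyz": [0, 0, 0], "twist": 0.165, "jaw": -1},
], grip_force=50)

```text
time: 16.95
ee_pos: [0.634, 0.1937, 0.0303]
tcp_rot: [180.0, -0.0, 86.6]
wrist_force: [0.2, -0.1, 1.2]
opening: 0.0199
grasp_force: 48.9
```

Run:
```python
from h import *
o=sensors.get_obs();print(o["ee_pos"],o["opening"],o["grasp_force"])
go(.600,.03,.105,86.5)
```

```text
[0.63404277 0.19367917 0.0303218 ] 0.019856022921812596 48.91755759716034
shift [-165.4  -24.2  -74.7] twist 0.001 len 183
```

Emit:
apply_moves([
  {"xyz": [0, 0, -40], "twist": 0, "jaw": -1},
  {"xyz": [-40, -20, -75], "twist": 0, "jaw": -1},
  {"xyz": [-90, -35, -75], "twist": 0, "jaw": -1},
  {"xyz": [-145, -37, -75], "twist": 0, "jaw": -1},
  {"xyz": [-200, -37, -75], "twist": 0, "jaw": -1},
])

```text
time: 17.58
ee_pos: [0.5844, -0.0051, 0.1055]
tcp_rot: [180.0, 0.0, 86.6]
wrist_force: [0.7, -0.7, -0.5]
opening: 0.0198
grasp_force: 49.1
```

Emit:
apply_moves([
  {"xyz": [-55, 2, 0], "twist": 0, "jaw": -1},
  {"xyz": [-110, 3, 0], "twist": 0, "jaw": -1},
  {"xyz": [-165, 4, 0], "twist": 0, "jaw": -1},
  {"xyz": [-220, 5, 0], "twist": 0, "jaw": -1},
  {"xyz": [-250, 6, 0], "twist": 0, "jaw": -1},
])

```text
time: 18.2
ee_pos: [0.575, -0.2562, 0.105]
tcp_rot: [-180.0, 0.0, 86.4]
wrist_force: [0.2, 1.1, -0.5]
opening: 0.0198
grasp_force: 49.1
```

Run:
```python
from h import *
o=sensors.get_obs();print(o["ee_pos"],o["opening"],o["grasp_force"])
go(.5783,-.284,.0853,86.7)
```

```text
[ 0.5749845  -0.25622925  0.1050039 ] 0.01982819484908309 49.126591086387634
shift [-27.5   5.   19.7] twist -0.005 len 34
```

Emit:
apply_moves([
  {"xyz": [-27.5, 5, 0], "twist": 0, "jaw": -1},
  {"xyz": [-27.5, 5, 8], "twist": 0, "jaw": -1},
  {"xyz": [-27.5, 5, 14], "twist": 0, "jaw": -1},
  {"xyz": [-27.5, 5, 18], "twist": 0, "jaw": -1},
  {"xyz": [-27.5, 5, 19], "twist": 0, "jaw": -1},
])

```text
time: 18.82
ee_pos: [0.5791, -0.2808, 0.0866]
tcp_rot: [180.0, 0.0, 86.6]
wrist_force: [-0.7, -0.8, 3.6]
opening: 0.02
grasp_force: 49.3
```

Emit:
apply_moves([
  {"xyz": [0, 0, 0], "twist": 0, "jaw": -1},
])

```text
time: 18.95
ee_pos: [0.579, -0.281, 0.0867]
tcp_rot: [180.0, 0.0, 86.5]
wrist_force: [-0.9, -1.3, 2.7]
opening: 0.0199
grasp_force: 49.3
```

Emit:
apply_moves([
  {"xyz": [-3, 0, 0], "twist": 0, "jaw": -1},
  {"xyz": [-3, -0.7, 1], "twist": 0, "jaw": -1},
  {"xyz": [-3, -0.7, 2], "twist": 0, "jaw": -1},
  {"xyz": [-3, -0.7, 2], "twist": 0, "jaw": -1},
])

```text
time: 19.45
ee_pos: [0.5783, -0.2845, 0.0852]
tcp_rot: [179.9, 0.0, 86.5]
wrist_force: [-1.4, 0.6, 6.1]
opening: 0.0201
grasp_force: 49.6
```

Emit:
apply_moves([
  {"xyz": [0, 0, -1.5], "twist": 0, "jaw": -1},
  {"xyz": [0, 0, -1.5], "twist": 0, "jaw": 0},
  {"xyz": [0, 0, -1.5], "twist": 0, "jaw": 0},
  {"xyz": [0, 0, -30], "twist": 0, "jaw": 0},
  {"xyz": [0, 0, -80], "twist": 0, "jaw": 0},
])

```text
time: 20.08
ee_pos: [0.5771, -0.2839, 0.163]
tcp_rot: [-179.8, -0.1, 86.5]
wrist_force: [-0.2, 0.6, 0.8]
opening: 0.0428
grasp_force: 0.0
```

Emit:
apply_moves([
  {"xyz": [60, 0, 0], "twist": 0, "jaw": 1},
  {"xyz": [120, -10, 0], "twist": 0, "jaw": 1},
  {"xyz": [180, -30, 0], "twist": 0, "jaw": 1},
  {"xyz": [240, -50, 0], "twist": 0, "jaw": 1},
  {"xyz": [300, -70, 0], "twist": 0, "jaw": 1},
])

```text
time: 20.7
ee_pos: [0.5263, 0.019, 0.1642]
tcp_rot: [180.0, -0.0, 86.5]
wrist_force: [1.6, 1.2, -0.6]
opening: 0.0855
grasp_force: 0.0
```

Emit:
apply_moves([
  {"xyz": [55, -10, 0], "twist": -0.18, "jaw": 1},
  {"xyz": [110, -20, 0], "twist": -0.36, "jaw": 1},
  {"xyz": [165, -30, 0], "twist": -0.54, "jaw": 1},
  {"xyz": [220, -40, 0], "twist": -0.72, "jaw": 1},
  {"xyz": [270, -50, 0], "twist": -0.9, "jaw": 1},
])

```text
time: 21.32
ee_pos: [0.4931, 0.2917, 0.1643]
tcp_rot: [180.0, 0.0, 138.4]
wrist_force: [1.5, -0.7, 0.2]
opening: 0.0852
grasp_force: 0.0
```

```bash
cat >> h.py <<'E'
def look(f,view=None):
    p,d=save("top",f+".png"); np.savez(f+".npz",p=p,d=d)
    print("D");[print(*b) for b in dishes(p,d,(85,125,255,290)) ]
    print("B");[print(*b) for b in blobs(p,d,(85,125),(380,290))]
    if view: x0,y0,x1,y1=view; cv2.imwrite("pics/"+f+"c.png",cv2.resize(p[y0:y1,x0:x1],None,fx=3,fy=3,interpolation=cv2.INTER_NEAREST)[:,:,::-1])
    return p,d
E
python3 - <<'E'
from h import *
p,d=look("t3",(255,150,390,260))
s,_=save("side","s3.png"); cv2.imwrite("pics/s3c.png",cv2.resize(s[180:300,230:390],None,fx=4,fy=4)[:,:,::-1])
go(.4845,.311,.09,176.5)
E
```

```text
D
[207.9 132.7] [16.8 18. ] [0.76   0.1721]
B
lid [198.3 235.4] [13.5 14.7] 154.5 [0.4133 0.1972] [0.008 0.031]
dish [102.1 207.6] [ 6.9 68.4] 292.5 [0.4992 0.5147] [0.624 0.628]
lid [161.1 176.4] [13.4 14.3] 149.0 [0.6118 0.3304] [0.008 0.032]
dish [138.7 186.9] [ 6.7 64.5] 280.0 [0.5704 0.3972] [0.624 0.628]
shift [17.4  7.6 73.7] twist -0.662 len 76
```

View pics/s3c.png

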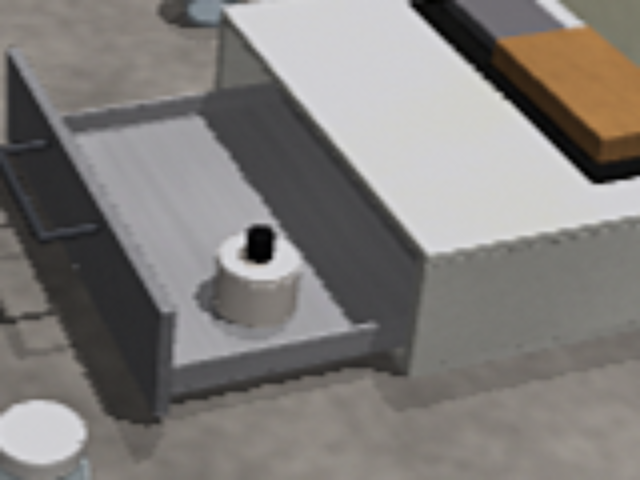

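The side crop shows the covered dish standing in the drawer with its lid flat and the knob at (260,243) in the crop. Dish B is next.

Emit:
apply_moves([
  {"xyz": [17, 8, 30], "twist": -0.662, "jaw": 1},
  {"xyz": [17, 8, 60], "twist": -0.662, "jaw": 1},
  {"xyz": [17, 8, 74], "twist": -0.662, "jaw": 1},
  {"xyz": [17, 8, 74], "twist": -0.662, "jaw": 1},
  {"xyz": [17, 8, 74], "twist": -0.662, "jaw": 1},
], grip_force=30)

```text
time: 22.05
ee_pos: [0.4863, 0.3066, 0.0901]
tcp_rot: [-180.0, -0.0, 175.9]
wrist_force: [-0.7, -0.2, 0.3]
opening: 0.0855
grasp_force: 0.0
```

Emit:
apply_moves([
  {"xyz": [0, 0, 30], "twist": 0, "jaw": 1},
  {"xyz": [0, 0, 55], "twist": 0, "jaw": 1},
  {"xyz": [0, 0, 64], "twist": 0, "jaw": 1},
  {"xyz": [0, 0, 64], "twist": 0, "jaw": 1},
])

```text
time: 22.55
ee_pos: [0.4863, 0.3069, 0.0263]
tcp_rot: [-180.0, -0.0, 175.9]
wrist_force: [-0.6, 0.8, 0.7]
opening: 0.0856
grasp_force: 0.0
```

Emit:
apply_moves([
  {"xyz": [0, 0, 0], "twist": 0, "jaw": -1},
  {"xyz": [0, 0, 0], "twist": 0, "jaw": -1},
  {"xyz": [0, 0, 0], "twist": 0, "jaw": -1},
  {"xyz": [0, 0, 0], "twist": 0, "jaw": -1},
])

```text
time: 23.05
ee_pos: [0.4871, 0.3077, 0.0281]
tcp_rot: [179.9, 0.1, 176.0]
wrist_force: [-0.4, -0.0, 6.2]
opening: 0.0622
grasp_force: 33.3
```

Emit:
apply_moves([
  {"xyz": [0, 0, 0], "twist": 0, "jaw": 1},
  {"xyz": [0, 0, 0], "twist": 0, "jaw": 1},
  {"xyz": [0, 0, 0], "twist": 0.18, "jaw": 1},
  {"xyz": [0, 0, 0], "twist": 0.36, "jaw": 1},
  {"xyz": [0, 0, 0], "twist": 0.54, "jaw": 1},
])

```text
time: 23.68
ee_pos: [0.4862, 0.307, 0.0261]
tcp_rot: [-180.0, -0.0, 144.7]
wrist_force: [-0.4, -1.0, 0.8]
opening: 0.0855
grasp_force: 0.0
```

Emit:
apply_moves([
  {"xyz": [0, 0, 0], "twist": 0.85, "jaw": 1},
  {"xyz": [0, 0, 0], "twist": 0.85, "jaw": 1},
  {"xyz": [0, 0, 0], "twist": 0.85, "jaw": 1},
  {"xyz": [0, 0, 0], "twist": 0.85, "jaw": 1},
  {"xyz": [0, 0, 0], "twist": 0.85, "jaw": 1},
])

```text
time: 24.3
ee_pos: [0.4862, 0.307, 0.0261]
tcp_rot: [-180.0, 0.0, 96.1]
wrist_force: [-0.4, -1.0, 0.2]
opening: 0.0855
grasp_force: 0.0
```

Emit:
apply_moves([
  {"xyz": [0, 0, 0], "twist": 0.175, "jaw": 1},
  {"xyz": [0, 0, 0], "twist": 0.175, "jaw": -1},
  {"xyz": [0, 0, 0], "twist": 0.175, "jaw": -1},
  {"xyz": [0, 0, 0], "twist": 0.175, "jaw": -1},
  {"xyz": [0, 0, 0], "twist": 0.175, "jaw": -1},
], grip_force=50)

```text
time: 24.92
ee_pos: [0.4865, 0.3072, 0.0268]
tcp_rot: [180.0, -0.0, 86.5]
wrist_force: [-0.3, -1.1, 6.9]
opening: 0.0632
grasp_force: 55.4
```

Run:
```python
from h import *
o=sensors.get_obs();print(o["ee_pos"],o["opening"],o["grasp_force"])
go(.586,.06,.09,86.5); go(.584,-.187,.09,86.5)
```

```text
[0.48647898 0.30715481 0.02682361] 0.06324661649051606 55.42265385389328
shift [-240.6  114.4  -63.2] twist 0.0 len 274
shift [-487.3  127.5  -63.2] twist 0.0 len 508
```

Emit:
apply_moves([
  {"xyz": [0, 0, -45], "twist": 0, "jaw": -1},
  {"xyz": [-45, 25, -63], "twist": 0, "jaw": -1},
  {"xyz": [-95, 50, -63], "twist": 0, "jaw": -1},
  {"xyz": [-145, 75, -63], "twist": 0, "jaw": -1},
  {"xyz": [-195, 100, -63], "twist": 0, "jaw": -1},
])

```text
time: 25.55
ee_pos: [0.574, 0.1044, 0.089]
tcp_rot: [-180.0, 0.0, 86.5]
wrist_force: [0.1, 0.6, -1.6]
opening: 0.0631
grasp_force: 55.7
```

Emit:
apply_moves([
  {"xyz": [-45, 14, 0], "twist": 0, "jaw": -1},
  {"xyz": [-95, 20, 0], "twist": 0, "jaw": -1},
  {"xyz": [-145, 22, 0], "twist": 0, "jaw": -1},
  {"xyz": [-195, 24, 0], "twist": 0, "jaw": -1},
  {"xyz": [-240, 26, 0], "twist": 0, "jaw": -1},
])

```text
time: 26.18
ee_pos: [0.5838, -0.1369, 0.0889]
tcp_rot: [-180.0, 0.0, 86.5]
wrist_force: [0.2, 0.6, -0.8]
opening: 0.0633
grasp_force: 55.7
```

Run:
```python
from h import *
o=sensors.get_obs();print(o["ee_pos"],o["opening"],o["grasp_force"])
go(.584,-.187,.047,86.5)
```

```text
[ 0.58383379 -0.13687886  0.08887795] 0.06326553371020256 55.69071102887392
shift [-50.    3.3  41.9] twist -0.0 len 65
```

Emit:
apply_moves([
  {"xyz": [-35, 2, 0], "twist": 0, "jaw": -1},
  {"xyz": [-50, 3, 15], "twist": 0, "jaw": -1},
  {"xyz": [-50, 3, 32], "twist": 0, "jaw": -1},
  {"xyz": [-50, 3, 40], "twist": 0, "jaw": -1},
  {"xyz": [-50, 3, 42], "twist": 0, "jaw": -1},
])

```text
time: 26.8
ee_pos: [0.584, -0.1838, 0.0468]
tcp_rot: [-180.0, -0.0, 86.4]
wrist_force: [-2.8, 0.6, 7.1]
opening: 0.0634
grasp_force: 56.4
```

Emit:
apply_moves([
  {"xyz": [0, 0, 0.5], "twist": 0, "jaw": -1},
  {"xyz": [0, 0, 0.5], "twist": 0, "jaw": -1},
])

```text
time: 27.05
ee_pos: [0.5842, -0.1846, 0.0469]
tcp_rot: [180.0, -0.0, 86.4]
wrist_force: [0.4, 0.1, -0.1]
opening: 0.0634
grasp_force: 55.8
```

Emit:
apply_moves([
  {"xyz": [0, 0, 0], "twist": 0, "jaw": 1},
  {"xyz": [0, 0, 0], "twist": 0, "jaw": 1},
  {"xyz": [0, 0, 0], "twist": 0, "jaw": 1},
  {"xyz": [0, 0, -40], "twist": 0, "jaw": 1},
  {"xyz": [0, 0, -100], "twist": 0, "jaw": 0},
])

```text
time: 27.68
ee_pos: [0.583, -0.1849, 0.146]
tcp_rot: [-179.8, -0.1, 86.3]
wrist_force: [1.2, -0.0, 0.9]
opening: 0.0696
grasp_force: 0.0
```

Emit:
apply_moves([
  {"xyz": [55, -15, 0], "twist": 0, "jaw": 0},
  {"xyz": [110, -30, 0], "twist": 0, "jaw": 0},
  {"xyz": [165, -50, 0], "twist": 0, "jaw": 0},
  {"xyz": [220, -70, 0], "twist": 0, "jaw": 0},
  {"xyz": [270, -90, 0], "twist": -0.1, "jaw": 0},
])

```text
time: 28.3
ee_pos: [0.5108, 0.0917, 0.147]
tcp_rot: [180.0, -0.0, 92.2]
wrist_force: [0.4, 0.3, 0.2]
opening: 0.0422
grasp_force: 0.0
```

Run:
```python
from h import *
look("t4",(140,130,390,260))
o=sensors.get_obs();print(o["ee_pos"])
```

```text
D
[157.4 243.9] [18.5 19.4] [0.3826 0.3268]
[207.8 132.8] [16.9 18.1] [0.7596 0.1723]
B
dish [199.6 195.9] [ 6.  69.8] 251.5 [0.5438 0.1933] [0.608 0.61 ]
lid [161.2 176.5] [13.4 13.9] 144.5 [0.6116 0.3303] [0.008 0.032]
dish [239.4 188.5] [ 5.9 70. ] 250.0 [0.571  0.0614] [0.608 0.61 ]
[0.50913045 0.09614229 0.14711686]
```

View pics/t4c.png

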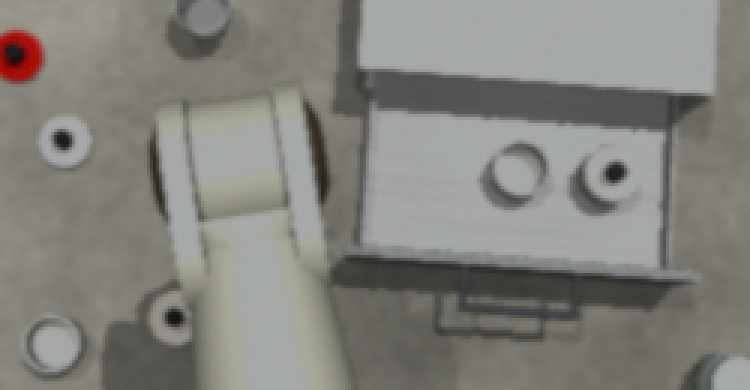

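Dish B stands in the drawer at crop (518,172), beside the covered one. Lid L1 is next, at crop (174,318).

Emit:
apply_moves([
  {"xyz": [50, -45, 0], "twist": -0.18, "jaw": 0},
  {"xyz": [104, -93, 0], "twist": -0.36, "jaw": 0},
  {"xyz": [104, -93, 20], "twist": -0.54, "jaw": 0},
  {"xyz": [104, -93, 40], "twist": -0.72, "jaw": 0},
  {"xyz": [104, -93, 50], "twist": -0.9, "jaw": 0},
], grip_force=20)

```text
time: 28.98
ee_pos: [0.4143, 0.1907, 0.0959]
tcp_rot: [-180.0, -0.0, 144.0]
wrist_force: [0.1, -1.1, 0.4]
opening: 0.0425
grasp_force: 0.0
```

Run:
```python
from h import *
go(.413,.196,.03,176.5)
```

```text
shift [ 4.2  3.6 65.9] twist -0.567 len 66
```

Emit:
apply_moves([
  {"xyz": [4, 4, 0], "twist": -0.18, "jaw": 0},
  {"xyz": [4, 4, 10], "twist": -0.36, "jaw": 0},
  {"xyz": [4, 4, 25], "twist": -0.567, "jaw": 0},
  {"xyz": [4, 4, 50], "twist": -0.567, "jaw": 0},
  {"xyz": [4, 4, 66], "twist": -0.567, "jaw": 0},
])

```text
time: 29.6
ee_pos: [0.4137, 0.196, 0.0298]
tcp_rot: [-180.0, -0.0, 176.1]
wrist_force: [0.7, 0.2, -0.2]
opening: 0.0429
grasp_force: 0.0
```

Emit:
apply_moves([
  {"xyz": [0, 0, 0], "twist": 0, "jaw": -1},
  {"xyz": [0, 0, 0], "twist": 0, "jaw": -1},
  {"xyz": [0, 0, 0], "twist": 0, "jaw": -1},
  {"xyz": [0, 0, 0], "twist": 0, "jaw": -1},
])

```text
time: 30.1
ee_pos: [0.4142, 0.1963, 0.0313]
tcp_rot: [180.0, 0.0, 176.1]
wrist_force: [0.1, -0.0, -2.1]
opening: 0.0212
grasp_force: 21.5
```

Emit:
apply_moves([
  {"xyz": [0, 0, 0], "twist": 0, "jaw": 0},
  {"xyz": [0, 0, 0], "twist": 0, "jaw": 0},
  {"xyz": [0, 0, 0], "twist": 0.18, "jaw": 0},
  {"xyz": [0, 0, 0], "twist": 0.36, "jaw": 0},
  {"xyz": [0, 0, 0], "twist": 0.54, "jaw": 0},
])

```text
time: 30.72
ee_pos: [0.414, 0.1962, 0.0309]
tcp_rot: [180.0, 0.0, 144.8]
wrist_force: [0.1, -0.0, 0.0]
opening: 0.0423
grasp_force: 0.0
```

Emit:
apply_moves([
  {"xyz": [0, 0, 0], "twist": 0.85, "jaw": 0},
  {"xyz": [0, 0, 0], "twist": 0.85, "jaw": 0},
  {"xyz": [0, 0, 0], "twist": 0.85, "jaw": 0},
  {"xyz": [0, 0, 0], "twist": 0.85, "jaw": 0},
  {"xyz": [0, 0, 0], "twist": 0.85, "jaw": 0},
])

```text
time: 31.35
ee_pos: [0.414, 0.1962, 0.0308]
tcp_rot: [180.0, -0.0, 96.2]
wrist_force: [0.8, -0.5, 0.6]
opening: 0.0428
grasp_force: 0.0
```

Emit:
apply_moves([
  {"xyz": [0, 0, 0], "twist": 0.175, "jaw": 0},
  {"xyz": [0, 0, 0], "twist": 0.175, "jaw": -1},
  {"xyz": [0, 0, 0], "twist": 0.175, "jaw": -1},
  {"xyz": [0, 0, 0], "twist": 0.175, "jaw": -1},
  {"xyz": [0, 0, 0], "twist": 0.175, "jaw": -1},
], grip_force=50)

```text
time: 31.98
ee_pos: [0.4141, 0.1963, 0.0311]
tcp_rot: [180.0, -0.0, 86.5]
wrist_force: [1.4, -0.0, 4.3]
opening: 0.0204
grasp_force: 49.2
```

Run:
```python
from h import *
o=sensors.get_obs();print(o["ee_pos"],o["opening"],o["grasp_force"])
go(.586,.06,.105,86.5); go(.5842,-.1846,.105,86.5)
```

```text
[0.41410601 0.19627929 0.0310607 ] 0.02036939105231624 49.19222831726074
shift [-125.6  179.9  -73.9] twist 0.0 len 231
shift [-369.8  192.9  -73.9] twist 0.0 len 424
```

Emit:
apply_moves([
  {"xyz": [0, 0, -40], "twist": 0, "jaw": -1},
  {"xyz": [-20, 40, -74], "twist": 0, "jaw": -1},
  {"xyz": [-50, 88, -74], "twist": 0, "jaw": -1},
  {"xyz": [-80, 135, -74], "twist": 0, "jaw": -1},
  {"xyz": [-120, 175, -74], "twist": 0, "jaw": -1},
])

```text
time: 32.6
ee_pos: [0.5825, 0.0646, 0.1041]
tcp_rot: [-180.0, -0.0, 86.5]
wrist_force: [0.6, 0.9, -0.9]
opening: 0.02
grasp_force: 49.2
```

Emit:
apply_moves([
  {"xyz": [-50, 8, 0], "twist": 0, "jaw": -1},
  {"xyz": [-105, 12, 0], "twist": 0, "jaw": -1},
  {"xyz": [-160, 15, 0], "twist": 0, "jaw": -1},
  {"xyz": [-210, 17, 0], "twist": 0, "jaw": -1},
  {"xyz": [-210, 17, 0], "twist": 0, "jaw": -1},
])

```text
time: 33.22
ee_pos: [0.5845, -0.1482, 0.1039]
tcp_rot: [-179.9, 0.0, 86.2]
wrist_force: [0.6, 0.7, -0.1]
opening: 0.02
grasp_force: 49.3
```

Run:
```python
from h import *
o=sensors.get_obs();print(o["ee_pos"],o["opening"],o["grasp_force"])
go(.5842,-.1846,.0861,86.5)
```

```text
[ 0.58452086 -0.14819173  0.10392844] 0.02001875354998586 49.25356328487396
shift [-36.4   2.1  17.8] twist -0.004 len 41
```

Emit:
apply_moves([
  {"xyz": [-36.5, 2, 0], "twist": 0, "jaw": -1},
  {"xyz": [-36.5, 2, 3], "twist": 0, "jaw": -1},
  {"xyz": [-36.5, 2, 8], "twist": 0, "jaw": -1},
])

```text
time: 33.6
ee_pos: [0.5848, -0.1808, 0.0962]
tcp_rot: [-180.0, -0.0, 86.5]
wrist_force: [0.5, 1.4, -1.2]
opening: 0.0201
grasp_force: 49.3
```

Run:
```python
from h import *
o=sensors.get_obs();print(o["ee_pos"],o["opening"],o["wrist_force"])
go(.5842,-.1846,.0861,86.5)
```

```text
[ 0.58484273 -0.18080351  0.09624361] 0.020064077843897084 [ 0.5292877   1.43902207 -1.2004966 ]
shift [-3.8 -0.4 10.1] twist -0.0 len 11
```

Emit:
apply_moves([
  {"xyz": [-3.5, 0, 0], "twist": 0, "jaw": -1},
  {"xyz": [-3.5, -0.5, 5], "twist": 0, "jaw": -1},
  {"xyz": [-3.5, -0.5, 8], "twist": 0, "jaw": -1},
  {"xyz": [-3.5, -0.5, 10], "twist": 0, "jaw": -1},
  {"xyz": [-3.5, -0.5, 10], "twist": 0, "jaw": -1},
])

```text
time: 34.22
ee_pos: [0.5841, -0.185, 0.0866]
tcp_rot: [-180.0, -0.0, 86.5]
wrist_force: [-0.1, -0.0, -0.7]
opening: 0.0201
grasp_force: 49.3
```

Emit:
apply_moves([
  {"xyz": [0, 0, 1], "twist": 0, "jaw": -1},
  {"xyz": [0, 0, 1], "twist": 0, "jaw": 0},
  {"xyz": [0, 0, 0], "twist": 0, "jaw": 0},
  {"xyz": [0, 0, -30], "twist": 0, "jaw": 0},
  {"xyz": [0, 0, -80], "twist": 0, "jaw": 0},
])

```text
time: 34.85
ee_pos: [0.5833, -0.1848, 0.1661]
tcp_rot: [-179.8, -0.0, 86.4]
wrist_force: [0.9, -0.4, 0.4]
opening: 0.0427
grasp_force: 0.0
```

Emit:
apply_moves([
  {"xyz": [50, -30, 0], "twist": 0, "jaw": 1},
  {"xyz": [100, -60, 0], "twist": 0, "jaw": 1},
  {"xyz": [150, -90, 0], "twist": 0, "jaw": 1},
  {"xyz": [200, -120, 0], "twist": 0, "jaw": 1},
  {"xyz": [250, -150, 0], "twist": 0, "jaw": 1},
])

```text
time: 35.48
ee_pos: [0.449, 0.0751, 0.1671]
tcp_rot: [179.9, -0.0, 86.4]
wrist_force: [0.8, 0.5, 0.6]
opening: 0.0852
grasp_force: 0.0
```

Run:
```python
from h import *
look("t5",(140,130,390,260))
s,_=save("side","s5.png"); cv2.imwrite("pics/s5c.png",cv2.resize(s[150:300,170:390],None,fx=3,fy=3)[:,:,::-1])
go(.382,.325,.15,176.5)
```

```text
D
[157.5 244. ] [18.5 19.4] [0.3825 0.3267]
[207.9 132.8] [16.8 17.7] [0.7597 0.1722]
B
dish [205.8 225.6] [ 6.3 72.1] 277.0 [0.4454 0.1699] [0.627 0.63 ]
dish [247.  219.3] [ 6.2 73. ] 276.0 [0.4682 0.034 ] [0.627 0.63 ]
lid [161.2 176.5] [13.4 13.9] 144.5 [0.6116 0.3303] [0.008 0.031]
shift [243.5 -80.   17.4] twist -1.567 len 257
```

View pics/s5c.png

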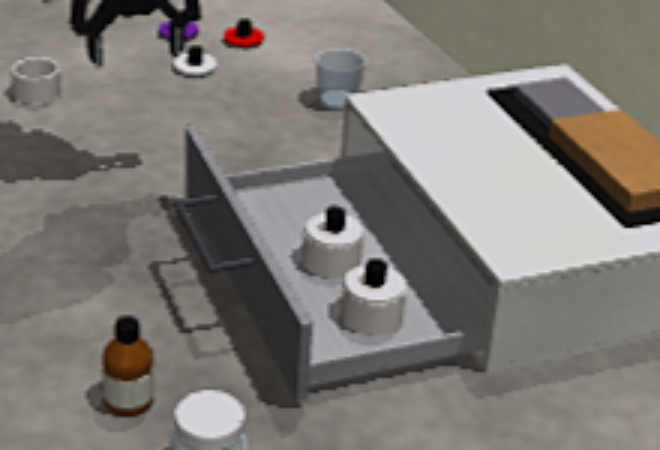

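Both drawer dishes are covered, with lids flat and knobs at crop (335,218) and (376,272). Dish A is next.

Emit:
apply_moves([
  {"xyz": [55, -18, 0], "twist": -0.18, "jaw": 1},
  {"xyz": [110, -36, 0], "twist": -0.36, "jaw": 1},
  {"xyz": [165, -54, 0], "twist": -0.54, "jaw": 1},
  {"xyz": [220, -72, 0], "twist": -0.72, "jaw": 1},
  {"xyz": [243, -80, 17], "twist": -0.9, "jaw": 1},
], grip_force=30)

```text
time: 36.2
ee_pos: [0.3851, 0.3239, 0.1507]
tcp_rot: [179.9, 0.0, 138.5]
wrist_force: [0.5, 0.1, 0.7]
opening: 0.0857
grasp_force: 0.0
```

Emit:
apply_moves([
  {"xyz": [0, 0, 0], "twist": -0.667, "jaw": 1},
  {"xyz": [0, 0, 0], "twist": -0.667, "jaw": 1},
  {"xyz": [0, 0, 20], "twist": -0.667, "jaw": 1},
  {"xyz": [0, 0, 40], "twist": -0.667, "jaw": 1},
  {"xyz": [0, 0, 60], "twist": -0.667, "jaw": 1},
])

```text
time: 36.83
ee_pos: [0.3857, 0.321, 0.0893]
tcp_rot: [180.0, 0.0, 176.3]
wrist_force: [-0.8, 0.3, 0.2]
opening: 0.0853
grasp_force: 0.0
```

Run:
```python
from h import *
go(.382,.325,.026,176.5)
```

```text
shift [ 4.   3.8 63.3] twist -0.004 len 64
```

Emit:
apply_moves([
  {"xyz": [4, 4, 10], "twist": 0, "jaw": 1},
  {"xyz": [4, 4, 40], "twist": 0, "jaw": 1},
  {"xyz": [4, 4, 58], "twist": 0, "jaw": 1},
  {"xyz": [4, 4, 63], "twist": 0, "jaw": 1},
])

```text
time: 37.33
ee_pos: [0.3811, 0.3252, 0.026]
tcp_rot: [-179.9, -0.1, 176.2]
wrist_force: [-0.2, -0.7, -0.2]
opening: 0.0854
grasp_force: 0.0
```

Emit:
apply_moves([
  {"xyz": [0, 0, 0], "twist": 0, "jaw": -1},
  {"xyz": [0, 0, 0], "twist": 0, "jaw": -1},
  {"xyz": [0, 0, 0], "twist": 0, "jaw": -1},
  {"xyz": [0, 0, 0], "twist": 0, "jaw": -1},
])

```text
time: 37.83
ee_pos: [0.382, 0.326, 0.0281]
tcp_rot: [179.9, 0.1, 176.2]
wrist_force: [-0.4, 0.6, 6.3]
opening: 0.0631
grasp_force: 33.7
```

Emit:
apply_moves([
  {"xyz": [0, 0, 0], "twist": 0, "jaw": 1},
  {"xyz": [0, 0, 0], "twist": 0, "jaw": 1},
  {"xyz": [0, 0, 0], "twist": 0.18, "jaw": 1},
  {"xyz": [0, 0, 0], "twist": 0.36, "jaw": 1},
  {"xyz": [0, 0, 0], "twist": 0.54, "jaw": 1},
])

```text
time: 38.45
ee_pos: [0.3813, 0.3254, 0.0266]
tcp_rot: [-180.0, -0.0, 144.9]
wrist_force: [0.9, 0.0, 0.3]
opening: 0.0854
grasp_force: 0.0
```

Emit:
apply_moves([
  {"xyz": [0, 0, 0], "twist": 0.85, "jaw": 1},
  {"xyz": [0, 0, 0], "twist": 0.85, "jaw": 1},
  {"xyz": [0, 0, 0], "twist": 0.85, "jaw": 1},
  {"xyz": [0, 0, 0], "twist": 0.85, "jaw": 1},
  {"xyz": [0, 0, 0], "twist": 0.85, "jaw": 1},
])

```text
time: 39.08
ee_pos: [0.3813, 0.3254, 0.0266]
tcp_rot: [-180.0, 0.0, 96.3]
wrist_force: [0.3, 0.2, -0.4]
opening: 0.0854
grasp_force: 0.0
```

Emit:
apply_moves([
  {"xyz": [0, 0, 0], "twist": 0.18, "jaw": 1},
  {"xyz": [0, 0, 0], "twist": 0.18, "jaw": -1},
  {"xyz": [0, 0, 0], "twist": 0.18, "jaw": -1},
  {"xyz": [0, 0, 0], "twist": 0.18, "jaw": -1},
  {"xyz": [0, 0, 0], "twist": 0.18, "jaw": -1},
], grip_force=50)

```text
time: 39.7
ee_pos: [0.3816, 0.3256, 0.0273]
tcp_rot: [180.0, -0.0, 86.5]
wrist_force: [-0.8, -1.3, 4.8]
opening: 0.0631
grasp_force: 55.2
```

Run:
```python
from h import *
o=sensors.get_obs();print(o["ee_pos"],o["opening"],o["grasp_force"])
go(.588,.06,.09,86.5); go(.590,-.0875,.09,86.5)
```

```text
[0.38156501 0.32557396 0.02733401] 0.0630583490797832 55.236274637281895
shift [-252.5  222.2  -62.7] twist 0.0 len 342
shift [-399.6  233.2  -62.7] twist 0.0 len 467
```

Emit:
apply_moves([
  {"xyz": [0, 0, -45], "twist": 0, "jaw": -1},
  {"xyz": [-30, 30, -63], "twist": 0, "jaw": -1},
  {"xyz": [-70, 65, -63], "twist": 0, "jaw": -1},
  {"xyz": [-110, 100, -63], "twist": 0, "jaw": -1},
  {"xyz": [-150, 135, -63], "twist": 0, "jaw": -1},
])

```text
time: 40.33
ee_pos: [0.5071, 0.1656, 0.0897]
tcp_rot: [-180.0, -0.0, 86.5]
wrist_force: [0.8, 0.1, -0.2]
opening: 0.0629
grasp_force: 55.5
```

Emit:
apply_moves([
  {"xyz": [-40, 35, 0], "twist": 0, "jaw": -1},
  {"xyz": [-80, 70, 0], "twist": 0, "jaw": -1},
  {"xyz": [-115, 87, 0], "twist": 0, "jaw": -1},
  {"xyz": [-165, 93, 0], "twist": 0, "jaw": -1},
  {"xyz": [-210, 96, 0], "twist": 0, "jaw": -1},
])

```text
time: 40.95
ee_pos: [0.5885, -0.0504, 0.0892]
tcp_rot: [-180.0, 0.0, 86.5]
wrist_force: [-0.1, -0.4, -0.8]
opening: 0.0632
grasp_force: 55.5
```

Emit:
apply_moves([
  {"xyz": [-30, 2, 0], "twist": 0, "jaw": -1},
  {"xyz": [-30, 2, 0], "twist": 0, "jaw": -1},
])

```text
time: 41.2
ee_pos: [0.5883, -0.0808, 0.0893]
tcp_rot: [-180.0, 0.0, 86.3]
wrist_force: [-0.6, -0.4, -1.4]
opening: 0.0627
grasp_force: 55.5
```

Run:
```python
from h import *
o=sensors.get_obs();print(o["ee_pos"],o["opening"],o["grasp_force"])
go(.590,-.0875,.0475,86.5)
```

```text
[ 0.58829802 -0.08076067  0.08932301] 0.06274751530686362 55.52899472415447
shift [-6.6  2.1 41.8] twist -0.003 len 42
```

Emit:
apply_moves([
  {"xyz": [-6, 2, 10], "twist": 0, "jaw": -1},
  {"xyz": [-6, 2, 28], "twist": 0, "jaw": -1},
  {"xyz": [-6, 2, 38], "twist": 0, "jaw": -1},
  {"xyz": [-6, 2, 42], "twist": 0, "jaw": -1},
  {"xyz": [-6, 2, 42], "twist": 0, "jaw": -1},
])

```text
time: 41.82
ee_pos: [0.5902, -0.0845, 0.0476]
tcp_rot: [-180.0, -0.0, 86.3]
wrist_force: [-0.0, -0.3, -1.3]
opening: 0.0629
grasp_force: 55.5
```

Emit:
apply_moves([
  {"xyz": [0, 0, 0.5], "twist": 0, "jaw": -1},
  {"xyz": [0, 0, 0.5], "twist": 0, "jaw": -1},
])

```text
time: 42.08
ee_pos: [0.5903, -0.0848, 0.0474]
tcp_rot: [180.0, -0.0, 86.3]
wrist_force: [-0.4, 0.9, 0.2]
opening: 0.0629
grasp_force: 55.6
```

Emit:
apply_moves([
  {"xyz": [0, 0, 0], "twist": 0, "jaw": 1},
  {"xyz": [0, 0, 0], "twist": 0, "jaw": 1},
  {"xyz": [0, 0, 0], "twist": 0, "jaw": 1},
  {"xyz": [0, 0, -40], "twist": 0, "jaw": 1},
  {"xyz": [0, 0, -100], "twist": 0, "jaw": 0},
])

```text
time: 42.7
ee_pos: [0.5891, -0.0848, 0.1466]
tcp_rot: [-179.8, -0.0, 86.3]
wrist_force: [1.4, -0.0, 0.6]
opening: 0.0696
grasp_force: 0.0
```

Emit:
apply_moves([
  {"xyz": [55, 0, 0], "twist": 0, "jaw": 0},
  {"xyz": [110, 0, 0], "twist": 0, "jaw": 0},
  {"xyz": [165, 0, 0], "twist": 0, "jaw": 0},
  {"xyz": [220, 0, 0], "twist": 0, "jaw": 0},
  {"xyz": [220, 0, 0], "twist": -0.15, "jaw": 0},
])

```text
time: 43.32
ee_pos: [0.6043, 0.1382, 0.1469]
tcp_rot: [-180.0, -0.0, 95.2]
wrist_force: [0.2, -0.4, 0.0]
opening: 0.0427
grasp_force: 0.0
```

Run:
```python
from h import *
look("t6",(140,130,390,260))
go(.6115,.3285,.09,176.5)
```

```text
D
B
lid [161.1 176.5] [13.5 13.8] 145.5 [0.6117 0.3303] [0.008 0.03 ]
dish [178.7 149.6] [ 5.8 70.7] 240.5 [0.6996 0.2687] [0.607 0.61 ]
dish [218.  142.3] [ 5.8 66.6] 238.0 [0.7274 0.1369] [0.607 0.61 ]
shift [190.2  26.2  57. ] twist -1.41 len 200
```

View pics/t6c.png

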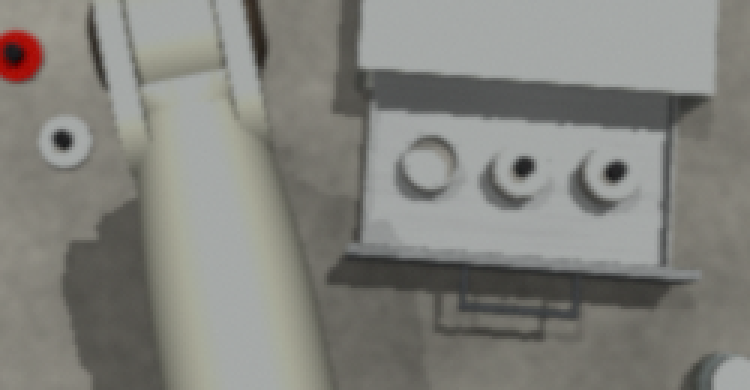

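All three dishes stand in the drawer and two are covered. The last lid is at crop (63,140).

Emit:
apply_moves([
  {"xyz": [45, 6, 0], "twist": -0.18, "jaw": 0},
  {"xyz": [95, 13, 0], "twist": -0.36, "jaw": 0},
  {"xyz": [145, 20, 0], "twist": -0.54, "jaw": 0},
  {"xyz": [190, 26, 0], "twist": -0.72, "jaw": 0},
  {"xyz": [190, 26, 20], "twist": -0.9, "jaw": 0},
], grip_force=20)

```text
time: 44.0
ee_pos: [0.6147, 0.3291, 0.128]
tcp_rot: [179.9, 0.1, 146.8]
wrist_force: [0.2, -0.4, -1.2]
opening: 0.0427
grasp_force: 0.0
```

Emit:
apply_moves([
  {"xyz": [0, 0, 0], "twist": -0.51, "jaw": 0},
  {"xyz": [0, 0, 20], "twist": -0.51, "jaw": 0},
  {"xyz": [0, 0, 37], "twist": -0.51, "jaw": 0},
  {"xyz": [0, 0, 37], "twist": -0.51, "jaw": 0},
])

```text
time: 44.5
ee_pos: [0.6137, 0.3252, 0.0887]
tcp_rot: [-179.9, -0.1, 175.5]
wrist_force: [0.4, -0.2, 0.7]
opening: 0.0428
grasp_force: 0.0
```

Run:
```python
from h import *
go(.6115,.329,.03,176.5)
```

```text
shift [ 2.5  3.6 58.7] twist -0.018 len 59
```

Emit:
apply_moves([
  {"xyz": [2, 3.5, 10], "twist": -0.018, "jaw": 0},
  {"xyz": [2, 3.5, 38], "twist": -0.018, "jaw": 0},
  {"xyz": [2, 3.5, 54], "twist": -0.018, "jaw": 0},
  {"xyz": [2, 3.5, 58], "twist": -0.018, "jaw": 0},
])

```text
time: 45.0
ee_pos: [0.612, 0.3295, 0.0312]
tcp_rot: [-180.0, -0.1, 176.6]
wrist_force: [-0.3, -0.9, 0.2]
opening: 0.0427
grasp_force: 0.0
```

Emit:
apply_moves([
  {"xyz": [0, 0, 0], "twist": 0, "jaw": -1},
  {"xyz": [0, 0, 0], "twist": 0, "jaw": -1},
  {"xyz": [0, 0, 0], "twist": 0, "jaw": -1},
  {"xyz": [0, 0, 0], "twist": 0, "jaw": -1},
])

```text
time: 45.5
ee_pos: [0.6129, 0.33, 0.0331]
tcp_rot: [180.0, 0.1, 176.7]
wrist_force: [-0.0, 0.3, 2.6]
opening: 0.0213
grasp_force: 20.6
```

Emit:
apply_moves([
  {"xyz": [0, 0, 0], "twist": 0, "jaw": 0},
  {"xyz": [0, 0, 0], "twist": 0, "jaw": 0},
  {"xyz": [0, 0, 0], "twist": 0.18, "jaw": 0},
  {"xyz": [0, 0, 0], "twist": 0.36, "jaw": 0},
  {"xyz": [0, 0, 0], "twist": 0.54, "jaw": 0},
])

```text
time: 46.12
ee_pos: [0.6124, 0.3297, 0.0321]
tcp_rot: [-180.0, -0.0, 145.4]
wrist_force: [0.1, 0.7, 0.1]
opening: 0.0424
grasp_force: 0.0
```

Emit:
apply_moves([
  {"xyz": [0, 0, 0], "twist": 0.85, "jaw": 0},
  {"xyz": [0, 0, 0], "twist": 0.85, "jaw": 0},
  {"xyz": [0, 0, 0], "twist": 0.85, "jaw": 0},
  {"xyz": [0, 0, 0], "twist": 0.85, "jaw": 0},
  {"xyz": [0, 0, 0], "twist": 0.85, "jaw": 0},
])

```text
time: 46.75
ee_pos: [0.6124, 0.3297, 0.0321]
tcp_rot: [-180.0, 0.0, 96.8]
wrist_force: [1.7, -1.4, 0.1]
opening: 0.0427
grasp_force: 0.0
```

Emit:
apply_moves([
  {"xyz": [0, 0, 0], "twist": 0.18, "jaw": 0},
  {"xyz": [0, 0, 0], "twist": 0.18, "jaw": -1},
  {"xyz": [0, 0, 0], "twist": 0.18, "jaw": -1},
  {"xyz": [0, 0, 0], "twist": 0.18, "jaw": -1},
  {"xyz": [0, 0, 0], "twist": 0.18, "jaw": -1},
], grip_force=50)

```text
time: 47.38
ee_pos: [0.6126, 0.3298, 0.0324]
tcp_rot: [180.0, -0.0, 86.8]
wrist_force: [-0.3, -0.0, 0.9]
opening: 0.0197
grasp_force: 49.0
```

Run:
```python
from h import *
o=sensors.get_obs();print(o["ee_pos"],o["opening"],o["grasp_force"])
go(.595,.06,.105,86.3); go(.5903,-.0848,.105,86.3)
```

```text
[0.61259107 0.32978221 0.03237116] 0.019709208814231063 49.01208937168121
shift [-270.3   -2.5  -72.6] twist 0.009 len 280
shift [-415.2    0.9  -72.6] twist 0.009 len 421
```

Emit:
apply_moves([
  {"xyz": [0, 0, -40], "twist": 0, "jaw": -1},
  {"xyz": [-35, 0, -73], "twist": 0, "jaw": -1},
  {"xyz": [-90, -2, -73], "twist": 0, "jaw": -1},
  {"xyz": [-145, -3, -73], "twist": 0, "jaw": -1},
  {"xyz": [-200, -3, -73], "twist": 0, "jaw": -1},
])

```text
time: 48.0
ee_pos: [0.5977, 0.1287, 0.1051]
tcp_rot: [-180.0, 0.0, 86.8]
wrist_force: [0.9, 0.0, -0.5]
opening: 0.0199
grasp_force: 49.1
```

Emit:
apply_moves([
  {"xyz": [-55, 0, 0], "twist": 0, "jaw": -1},
  {"xyz": [-110, 2, 0], "twist": 0, "jaw": -1},
  {"xyz": [-160, 3, 0], "twist": 0, "jaw": -1},
  {"xyz": [-210, 4, 0], "twist": 0, "jaw": -1},
  {"xyz": [-212, 4, 5], "twist": 0, "jaw": -1},
])

```text
time: 48.62
ee_pos: [0.5898, -0.0847, 0.1003]
tcp_rot: [180.0, 0.0, 86.5]
wrist_force: [-0.4, -0.5, -1.3]
opening: 0.0203
grasp_force: 49.1
```

Emit:
apply_moves([
  {"xyz": [0, 0, 0], "twist": 0, "jaw": -1},
])

```text
time: 48.75
ee_pos: [0.5897, -0.0816, 0.0996]
tcp_rot: [-179.9, -0.0, 86.7]
wrist_force: [0.6, -0.9, -1.3]
opening: 0.0198
grasp_force: 49.1
```

Run:
```python
from h import *
o=sensors.get_obs();print(o["ee_pos"],o["opening"],o["grasp_force"])
go(.5903,-.0848,.0874,86.3)
```

```text
[ 0.58966242 -0.08163271  0.09959184] 0.019838667512136796 49.06990706920624
shift [-3.1  0.8 12.2] twist 0.007 len 13
```

Emit:
apply_moves([
  {"xyz": [-3, 0.7, 0], "twist": 0, "jaw": -1},
  {"xyz": [-3, 0.7, 6], "twist": 0, "jaw": -1},
  {"xyz": [-3, 0.7, 9.5], "twist": 0, "jaw": -1},
  {"xyz": [-3, 0.7, 11.5], "twist": 0, "jaw": -1},
  {"xyz": [-3, 0.7, 12], "twist": 0, "jaw": -1},
])

```text
time: 49.38
ee_pos: [0.5905, -0.0845, 0.0881]
tcp_rot: [-180.0, 0.0, 86.7]
wrist_force: [0.4, -0.3, -1.5]
opening: 0.0197
grasp_force: 49.1
```

Emit:
apply_moves([
  {"xyz": [0, 0, 0.5], "twist": 0, "jaw": -1},
])

```text
time: 49.5
ee_pos: [0.5907, -0.0847, 0.0879]
tcp_rot: [180.0, 0.0, 86.7]
wrist_force: [0.1, 0.5, -0.9]
opening: 0.0202
grasp_force: 49.1
```

Emit:
apply_moves([
  {"xyz": [0, 0, 0.7], "twist": 0, "jaw": -1},
  {"xyz": [0, 0, 0.7], "twist": 0, "jaw": 0},
  {"xyz": [0, 0, 0], "twist": 0, "jaw": 0},
  {"xyz": [0, 0, -40], "twist": 0, "jaw": 0},
  {"xyz": [0, 0, -100], "twist": 0, "jaw": -0.06},
])

```text
time: 50.12
ee_pos: [0.5896, -0.0846, 0.1872]
tcp_rot: [-179.8, -0.0, 86.7]
wrist_force: [1.6, -0.1, -0.1]
opening: 0.0403
grasp_force: 0.0
```

Emit:
apply_moves([
  {"xyz": [40, -60, 0], "twist": 0, "jaw": -0.06},
  {"xyz": [80, -120, 0], "twist": 0, "jaw": -0.06},
  {"xyz": [120, -180, 0], "twist": 0, "jaw": -0.06},
  {"xyz": [160, -220, 0], "twist": 0, "jaw": -0.06},
  {"xyz": [160, -220, 0], "twist": 0, "jaw": -0.06},
])

```text
time: 50.75
ee_pos: [0.3781, 0.089, 0.1884]
tcp_rot: [179.9, -0.0, 86.8]
wrist_force: [0.8, -0.2, 0.7]
opening: 0.04
grasp_force: 0.0
```

Run:
```python
from h import *
p,d=look("t7",(255,150,390,260))
s,_=save("side","s7.png"); a=cv2.resize(s[180:300,230:390],None,fx=3,fy=3); b=cv2.resize(p[150:240,255:385],None,fx=3,fy=3)
im=np.zeros((640,480,3),np.uint8); im[:360]=a; im[365:635,:390]=b; cv2.imwrite("pics/s7c.png",im[:600,:,::-1])
go(.421,-.179,.19,86.5)
```

```text
D
[207.8 132.7] [16.8 18.2] [0.7599 0.1723]
B
dish [197.1 263.4] [ 6.9 73.1] 318.5 [0.3217 0.1947] [0.647 0.652]
dish [239.2 253.7] [ 6.7 73.8] 311.5 [0.3552 0.0576] [0.647 0.651]
shift [-265.1   56.5   -1.5] twist 0.007 len 271
```

View pics/s7c.png

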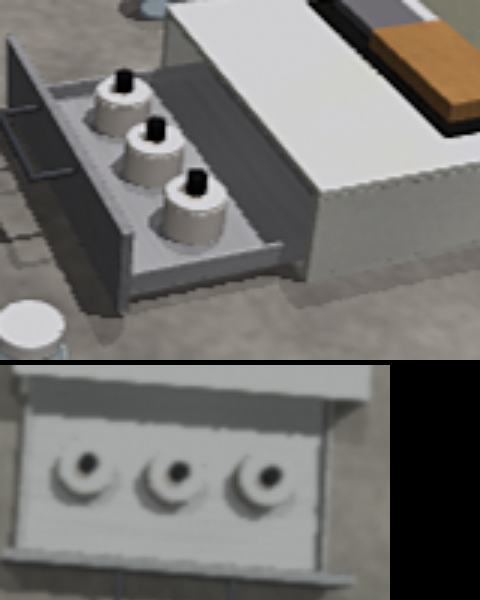

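All three dishes are covered with lids sitting flat, knobs at (124,80), (156,129) and (196,183) in the side crop. Now I'll grip the handle and push the drawer home.

Emit:
apply_moves([
  {"xyz": [-60, 14, 0], "twist": 0, "jaw": -0.06},
  {"xyz": [-120, 28, 0], "twist": 0, "jaw": -0.06},
  {"xyz": [-180, 42, 0], "twist": 0, "jaw": -0.06},
  {"xyz": [-240, 54, 0], "twist": 0, "jaw": -0.06},
  {"xyz": [-265, 55, 0], "twist": 0, "jaw": -0.06},
], grip_force=50)

```text
time: 51.48
ee_pos: [0.42, -0.1839, 0.1873]
tcp_rot: [-180.0, 0.0, 86.5]
wrist_force: [-0.1, 0.6, -0.3]
opening: 0.0403
grasp_force: 0.0
```

Emit:
apply_moves([
  {"xyz": [0, 0, 0], "twist": 0, "jaw": -0.06},
])

```text
time: 51.6
ee_pos: [0.4197, -0.1825, 0.1873]
tcp_rot: [-179.9, -0.0, 86.5]
wrist_force: [-0.6, -0.0, 0.4]
opening: 0.0403
grasp_force: 0.0
```

Run:
```python
from h import *
go(.4205,-.179,.087,86.5)
```

```text
shift [  3.5   0.5 100.3] twist 0.0 len 100
```

Emit:
apply_moves([
  {"xyz": [0, 1, 50], "twist": 0, "jaw": -0.06},
  {"xyz": [0, 1, 85], "twist": 0, "jaw": -0.06},
  {"xyz": [0, 1, 100], "twist": 0, "jaw": -0.06},
  {"xyz": [0, 1, 100], "twist": 0, "jaw": -0.06},
])

```text
time: 52.1
ee_pos: [0.4207, -0.1798, 0.0877]
tcp_rot: [-180.0, -0.0, 86.8]
wrist_force: [-0.1, 0.5, 0.3]
opening: 0.0398
grasp_force: 0.0
```

Emit:
apply_moves([
  {"xyz": [0, 0, 0], "twist": 0, "jaw": -1},
  {"xyz": [0, 0, 0], "twist": 0, "jaw": -1},
  {"xyz": [0, 0, 0], "twist": 0, "jaw": -1},
  {"xyz": [0, 0, 0], "twist": 0, "jaw": -1},
  {"xyz": [0, 0, 0], "twist": 0, "jaw": -1},
])

```text
time: 52.72
ee_pos: [0.4226, -0.1805, 0.0896]
tcp_rot: [179.7, 0.0, 86.7]
wrist_force: [6.1, 0.5, 3.5]
opening: 0.0079
grasp_force: 48.7
```

Emit:
apply_moves([
  {"xyz": [0, 2, 0], "twist": 0, "jaw": -1},
  {"xyz": [0, 6, 0], "twist": 0, "jaw": -1},
  {"xyz": [0, 12, 0], "twist": 0, "jaw": -1},
  {"xyz": [0, 20, 0], "twist": 0, "jaw": -1},
  {"xyz": [0, 30, 0], "twist": 0, "jaw": -1},
])

```text
time: 53.35
ee_pos: [0.4514, -0.1822, 0.0896]
tcp_rot: [179.9, 0.1, 86.7]
wrist_force: [-2.0, 0.7, 8.8]
opening: 0.0075
grasp_force: 49.5
```

Emit:
apply_moves([
  {"xyz": [0, 10, 0], "twist": 0, "jaw": -1},
  {"xyz": [0, 20, 0], "twist": 0, "jaw": -1},
  {"xyz": [0, 30, 0], "twist": 0, "jaw": -1},
  {"xyz": [0, 40, 0], "twist": 0, "jaw": -1},
  {"xyz": [0, 50, 0], "twist": 0, "jaw": -1},
])

```text
time: 53.98
ee_pos: [0.5015, -0.1853, 0.0896]
tcp_rot: [179.9, 0.1, 86.7]
wrist_force: [-2.5, -0.9, 9.0]
opening: 0.0082
grasp_force: 49.4
```

Emit:
apply_moves([
  {"xyz": [0, 10, 0], "twist": 0, "jaw": -1},
  {"xyz": [0, 20, 0], "twist": 0, "jaw": -1},
  {"xyz": [0, 30, 0], "twist": 0, "jaw": -1},
  {"xyz": [0, 40, 0], "twist": 0, "jaw": -1},
  {"xyz": [0, 50, 0], "twist": 0, "jaw": -1},
])

```text
time: 54.6
ee_pos: [0.5514, -0.1883, 0.0896]
tcp_rot: [179.9, 0.1, 86.7]
wrist_force: [-2.3, -2.1, 7.7]
opening: 0.0083
grasp_force: 49.4
```

Emit:
apply_moves([
  {"xyz": [0, 10, 0], "twist": 0, "jaw": -1},
  {"xyz": [0, 20, 0], "twist": 0, "jaw": -1},
  {"xyz": [0, 30, 0], "twist": 0, "jaw": -1},
  {"xyz": [0, 38, 0], "twist": 0, "jaw": -1},
  {"xyz": [0, 45, 0], "twist": 0, "jaw": -1},
])

```text
time: 55.22
ee_pos: [0.5963, -0.1911, 0.0896]
tcp_rot: [179.9, 0.1, 86.7]
wrist_force: [-2.3, -3.0, 8.3]
opening: 0.0078
grasp_force: 49.3
```

Emit:
apply_moves([
  {"xyz": [0, 4, 0], "twist": 0, "jaw": -1},
  {"xyz": [0, 8, 0], "twist": 0, "jaw": -1},
  {"xyz": [0, 11, 0], "twist": 0, "jaw": -1},
  {"xyz": [0, 13.5, 0], "twist": 0, "jaw": -1},
  {"xyz": [0, 15, 0], "twist": 0, "jaw": -1},
])

```text
time: 55.85
ee_pos: [0.611, -0.192, 0.0896]
tcp_rot: [179.9, 0.1, 86.7]
wrist_force: [-2.8, -2.9, 6.6]
opening: 0.0082
grasp_force: 49.3
```

Emit:
apply_moves([
  {"xyz": [0, 1, 0], "twist": 0, "jaw": -1},
  {"xyz": [0, 2, 0], "twist": 0, "jaw": -1},
  {"xyz": [0, 2, 0], "twist": 0, "jaw": -1},
])

```text
time: 56.22
ee_pos: [0.6124, -0.192, 0.0896]
tcp_rot: [180.0, 0.1, 86.7]
wrist_force: [-5.1, -2.8, 8.1]
opening: 0.0081
grasp_force: 49.5
```

Emit:
apply_moves([
  {"xyz": [0, 1, 0], "twist": 0, "jaw": -1},
  {"xyz": [0, 2, 0], "twist": 0, "jaw": -1},
  {"xyz": [0, 2, 0], "twist": 0, "jaw": -1},
])

```text
time: 56.6
ee_pos: [0.6125, -0.1921, 0.0896]
tcp_rot: [-179.8, 0.1, 86.7]
wrist_force: [-15.2, -2.1, 13.5]
opening: 0.0079
grasp_force: 50.1
```

The hard stop is reached: 15 N with no further travel. I'll release, retreat and check.

Emit:
apply_moves([
  {"xyz": [0, -2, 0], "twist": 0, "jaw": -0.06},
  {"xyz": [0, -3, 0], "twist": 0, "jaw": -0.06},
  {"xyz": [0, -3, 0], "twist": 0, "jaw": -0.06},
  {"xyz": [0, -3, -40], "twist": 0, "jaw": -0.06},
  {"xyz": [0, -3, -100], "twist": 0, "jaw": -0.06},
])

```text
time: 57.22
ee_pos: [0.6108, -0.1907, 0.1869]
tcp_rot: [-179.8, -0.1, 86.7]
wrist_force: [1.2, -1.0, 1.3]
opening: 0.0403
grasp_force: 0.0
```

Emit:
apply_moves([
  {"xyz": [50, -30, 0], "twist": 0, "jaw": -0.06},
  {"xyz": [100, -60, 0], "twist": 0, "jaw": -0.06},
  {"xyz": [150, -90, 0], "twist": 0, "jaw": -0.06},
  {"xyz": [200, -120, 0], "twist": 0, "jaw": -0.06},
  {"xyz": [240, -150, 0], "twist": 0, "jaw": -0.06},
])

```text
time: 57.85
ee_pos: [0.4745, 0.0589, 0.1879]
tcp_rot: [180.0, -0.0, 86.8]
wrist_force: [0.1, 0.4, -0.0]
opening: 0.0401
grasp_force: 0.0
```

Emit:
apply_moves([
  {"xyz": [0, 0, 0], "twist": 0, "jaw": -0.06},
  {"xyz": [0, 0, 0], "twist": 0, "jaw": -0.06},
])

```text
time: 58.1
ee_pos: [0.4758, 0.0572, 0.188]
tcp_rot: [180.0, 0.0, 86.8]
wrist_force: [0.1, -0.2, -1.0]
opening: 0.0402
grasp_force: 0.0
```

Run:
```python
from h import *
p,d=save("top","t8.png"); s,_=save("side","s8.png")
a=cv2.resize(s[150:300,170:430],None,fx=2.2,fy=2.2); b=cv2.resize(p[120:210,245:395],None,fx=2.4,fy=2.4)
im=np.zeros((560,580,3),np.uint8); im[:a.shape[0],:a.shape[1]]=a; im[335:335+b.shape[0],:b.shape[1]]=b; cv2.imwrite("pics/s8c.png",im[:,:,::-1])
for u in(300,318,335): print(p[150:190,u].mean(1).round().astype(int))
```

```text
[169 170 170 169 165 146 109 122 131 121  77  41  41  43  45  46  52  59
  59  58  59  58  57  61  69  66  85 105 110 110 108 108 105 104  99  78
  70  83 102 109]
[169 170 170 170 169 170 156 116 125 137 129  88  49  40  38  39  43  55
  62  63  61  59  60  59  56  64  63  69  96 104 105 107 109 109 109  98
  73  62  76  99]
[170 170 169 170 170 171 168 158 118  96 123 131 109  68  44  53  59  60
  62  62  62  62  62  64  64  62  63  70  78  96 104 105 105 105 103 100
  96  93  92  94]
```

View pics/s8c.png

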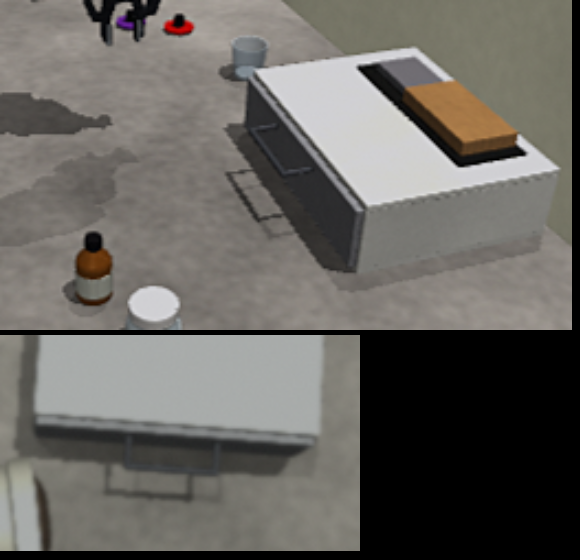

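The drawer is flush, a pixel further in than at the start, and the gripper is clear of everything. I'm handing the job in.

```bash
python3 -c "
from workcell import bot
print(bot.job_done())"
```

```text
the job is handed in; nothing more can be done
None
```

I handed the job in at about 58 s: all three dishes were put upright in the drawer with lids looking flat in both views, and the drawer was pushed to its home stop. I couldn't see the dishes after closing, and no verdict came back.

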